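# Unload, sort and scrape a print bed

## Task

Unload this printer's bed: stand every sound bracket upright on its feet on the floor of the blue bin, and put every failed one (layers shifted, or span sagged) in the red bin. Then take the scraper from its rest and, holding it upright and square across the middle of the plate, sweep it along the whole plate from the blue-bin end to the red-bin end in a steady stroke with light, even pressure (about 6 newtons, never hard), so that all the loose rafts go over the end into the red bin; sweep again if any is left. Finally stand the scraper back in the slot of its rest, and leave the spool, the bottle and the case where they are.

Things in the scene. Friction and masses are not known exactly. Their poses are not given: they have to be found in the camera images.
- plate: Black build plate, 210 mm (its x) by 250 mm (its y), level, on four springs, in a fixed bed unit. Origin: centre of its top face, 56 mm above the bench unloaded. Moves only straight down: starts at about 2.5 N, then 1 N per mm (6 N: about 3.5 mm), hard stop at 12 mm. The bins stand against its two 210 mm ends (+y and -y); which bin is at which end varies.
- blue_bin: Blue bin for sound prints, fixed, open on top: 210 mm (x) by 150 mm (y) by 40 mm high, walls and floor 4 mm; axes parallel to the plate's. Origin: centre of its underside on the bench, 203 mm from the plate's centre along the plate's y; its wall is 3 mm from the plate's end, its rim 16 mm below the plate's face.
- red_bin: Red plastic scrap bin, fixed, same size as the blue one, against the other end of the plate. Origin: centre of its underside.
- scraper: Bench scraper: upright steel blade 200 mm long (x), 5 mm thick (y), 64 mm high; orange handle bar on top, 150 mm long (x), 26 mm thick (y), from 58 to 90 mm above the blade's edge. About 0.24 kg. Origin: middle of the blade's lower edge; z up the blade. Starts standing in its rest's slot, may lean up to 6 degrees.
- rest: Wooden scraper rest, fixed on the bench left or right of the bins: base 230 mm (x) by 80 mm (y), 10 mm thick, with two rails forming a slot along x, 9 mm wide, with flared lips; the slot's floor is 10 mm above the bench, the lips' tops about 49 mm. Origin: centre of the underside.
- sound_1: Sound print: white bridge bracket standing on two legs, 84 mm long (x), 26 mm wide (y), 36 mm high; flat straight deck 14 mm thick on top, legs 16 mm long. 45 g, not stuck to the plate. Origin: centre of the underside, midway between the feet; z up. May be absent.
- sound_2: Sound print: white bridge bracket standing on two legs, 84 mm long (x), 26 mm wide (y), 36 mm high; flat straight deck 14 mm thick on top, legs 16 mm long. 45 g, not stuck to the plate. Origin: centre of the underside, midway between the feet; z up. May be absent.
- sound_3: Sound print: white bridge bracket standing on two legs, 84 mm long (x), 26 mm wide (y), 36 mm high; flat straight deck 14 mm thick on top, legs 16 mm long. 45 g, not stuck to the plate. Origin: centre of the underside, midway between the feet; z up. May be absent.
- shifted: Failed print: the same bracket with a layer shift, everything above 18 mm height is displaced 16 mm along its length (+x), so the feet stick out at one end and the deck at the other; 100 mm long overall, 26 mm wide (y), 36 mm high. 45 g. Origin: underside, midway along the overall length; the deck spans x from -34 to +50 mm. May be absent.
- sagged: Failed print: the same bracket with a collapsed span, its deck sinks in a V about 9 mm deep at the middle (there from about 14 to 27 mm height), and loose strands stick out at the sides (thin, of no resistance); 84 mm long (x), 26 mm wide (y), 36 mm high at its ends. 45 g. Origin: centre of the underside. May be absent.
- raft_1: Pale blue raft, a loose flat slab left on the plate by a part already taken off: 70 mm (x) by 30 mm (y) by 4 mm thick, 14 g. Origin: centre of the underside. May be absent.
- raft_2: Pale blue raft, a loose flat slab left on the plate by a part already taken off: 70 mm (x) by 30 mm (y) by 4 mm thick, 14 g. Origin: centre of the underside. May be absent.
- raft_3: Pale blue raft, a loose flat slab left on the plate by a part already taken off: 70 mm (x) by 30 mm (y) by 4 mm thick, 14 g. Origin: centre of the underside. May be absent.
- spool: Bystander: filament spool lying flat, 150 mm across, 60 mm high, on the side away from the scraper's rest. Origin: centre of the underside.
- bottle: Bystander: white bottle, 48 mm across, 95 mm high. Origin: centre of the underside.
- nozzle_case: Bystander: grey case 70 x 110 x 30 mm. Origin: centre of the underside.
Things that resemble listed ones, but are neither listed nor needed, are in the scene too. What is shaped like the shifted but purple or yellow is not meant. What is shaped like the sagged but brown is not meant.

How it is judged:
By the outcome, as a careful person would: the job done as asked, in the order asked, and still so for the second after the job is handed in, with the robot touching nothing.
Of sound_1, sound_2, sound_3 only 2 to 3 are there at a start; the rules pass over those that are not, and their reading is None.
Of shifted, sagged only 1 to 2 are there at a start; the rules pass over those that are not, and their reading is None.
Of raft_1, raft_2, raft_3 only 2 to 3 are there at a start; the rules pass over those that are not, and their reading is None.
At some moment in a run one of raft_1, raft_2, raft_3 may be knocked a few centimetres aside while the robot is not near it.
It also fails if it takes over 208 s, if anything falls off the work surface, if the arm or the gripper's body presses on something with over 40 N, if the wrist force passes 120 N, or if a joint passes its speed limit or range.

## Robot

A 7-joint arm with a two-finger parallel gripper is mounted at the origin on the work surface. World frame = base frame: x ahead of the robot, y to its left, z up, the work surface at z = 0. Lengths are in m, angles in rad, forces in N, time in s.
With the tool pointing down it reaches from about 0.4 to 0.85 m from the base axis. Payload 10.4 kg.
Tool frame: the origin (TCP) lies at the very end of the fingers, on their centre line; the grasp point (between the pads) lies 19 mm behind it; z points along the fingers, y is the line along which they close (so a half turn about z gives the same grasp; the last joint's range is limited). The gripper opens to 85 mm and grips with 20 to 120 N. Pads are 22 mm wide; open, the fingers measure 114 mm over their backs; the gripper's body (76 mm by 85 mm) begins 54 mm behind the grasp point. The pads swing forward as they close: fully open they stand 13 mm farther back than shut.
Start: joints at [1.303, 0.332, -0.065, 1.46, 0.022, 1.35, -0.088], TCP at [0.151, -0.606, 0.206] pointing down, gripper open.
Joint ranges: [-2.6, 2.6], [-0.5, 2.12], [-1.47, 1.34], [0.16, 2.42], [-1.27, 4.41], [0.06, 2.06], [-2.6, 2.6]. Speed limits (rad/s): [2.22, 2.22, 2.79, 2.79, 3.14, 3.14, 3.14].

## Interface

Orientations are given as a unit quaternion [x, y, z, w].
In Python, from workcell import * gives the robot as it stands. The module is installed in compiled form; this text tells all that it offers.
- The arm moves only by the tool carry_out, never from a script. Its argument "motion" is a list of rows, each an object with "xyz": the shift along the tool's x, y, z in m, a list of three; "angular": the turn, a rotation vector about the tool's x, y, z in degrees, a list of three. A call has 1 to 12 rows; each row is the pose to reach, as a shift and turn from the pose commanded when the call began, along the tool's axes at that moment; what a row does not reach only later rows make up. A row lasts 1/10 s, in which the tool goes at most 50 mm and 8.59 degrees, less where a joint would pass 70% of its speed; a pose out of reach is approached as far as the arm can. A call with a gripper value outside its range is refused whole. "hand" is the opening, from 0 (shut) to 1 (fully open), set as the call begins (left out, the last holds). The fingers move at their own pace and stop on an object; "grip_force" is the grip in N (left out, the last holds). Time passes only in rows, so rows that repeat a pose let the fingers close. It gives the time, the measured TCP pose, the force, the opening and the grip force at its end, in the units of the state.
- get_obs(): the state, without advancing time (a new reading comes with each control period).
- camera(name): name is "scene" or "top" or "wrist"; returns a dict with "img" (420x560x3 uint8, red, green, blue), "fx", "fy", "cx", "cy" (pixels), "extrinsics" (4x4, takes a point from camera to world coordinates). Camera axes: x right, y up, looking along -z (the intrinsics and any distortion apply to the point x, -y, -z); pixel columns grow to the right and rows downward; lengths in m; the calibration is good to about 2 mm. A picture is of the moment at which its call begins. There is no depth.
- hand_in(): hands the job in; it is judged then, once.
The state is a dict: "clock": time; "joint_pos": joint angles; "joint_velocities": joint speeds; "tau": joint torques, N m; "position": TCP position; "ee_rot": TCP orientation; "ft_force": force on the tool from outside, world axes, zero at the start; "torque": the same for the moment, N m; "grip_width": opening from 0.0 (shut) to 1.0 (fully open); "grasp_force": force on a finger pad.
Only numpy, scipy, OpenCV 4.12 (cv2) and the standard library are available. Lean on these libraries where they do the work, as an engineer would, in place of code of your own. Each camera call takes 0.05 s, during which the arm holds its last target. There are 200 camera calls.

## Working session

There is one attempt and no reset: what is moved stays moved. The work goes in short steps, Python scripts to look and compute and a tool call to move; the robot and the scene stay as the last step left them, time stands still between calls to the robot, and variables do not carry over. Pictures are saved under pics/ and viewed, at most 16 in all, crops included, and the job is handed in when it is done.

Besides the shell and the picture viewer there is one more tool, called after ">>>" as name([rows], argument=value, ...), one row to a line, values as JSON. carry_out: Moves the arm, as the interface text tells. Its arguments: {"type":"object","properties":{"motion":{"type":"array"},"hand":{"type":"number"},"grip_force":{"type":"number"}},"required":["motion"]}

```bash
mkdir -p pics; cat > h.py <<'E'
from workcell import *
import numpy as np, cv2
from scipy.spatial.transform import Rotation as R
def save(c,n): cv2.imwrite('pics/'+n,cv2.cvtColor(c['img'],cv2.COLOR_RGB2BGR))
def ray(c,u,v):
    d=np.array([(u-c['cx'])/c['fx'],-(v-c['cy'])/c['fy'],-1.]); E=np.array(c['extrinsics'])
    return E[:3,3],E[:3,:3]@d
def pt(c,u,v,z):
    o,d=ray(c,u,v); return o+d*(z-o[2])/d[2]
def px(c,p):
    E=np.array(c['extrinsics']); q=E[:3,:3].T@(np.array(p)-E[:3,3]); q=q/-q[2]
    return c['cx']+c['fx']*q[0], c['cy']-c['fy']*q[1]
E
python3 - <<'E'
from h import *
o=get_obs(); print({k:np.round(v,3) for k,v in o.items()})
for n in ['top','scene']:
    c=camera(n); save(c,n+'0.png'); print(n,{k:np.round(v,3) for k,v in c.items() if k!='img'})
E
```

```text
{'clock': np.float64(0.0), 'joint_pos': array([ 1.303,  0.333, -0.065,  1.461,  0.022,  1.35 , -0.088]), 'joint_velocities': array([ 0.001, -0.   , -0.001, -0.   ,  0.001,  0.001,  0.001]), 'tau': array([-1.0000e-03, -6.2545e+01,  4.8000e-02, -3.9160e+01,  1.6000e-02,
        1.0000e-02, -0.0000e+00]), 'position': array([ 0.151, -0.606,  0.205]), 'ee_rot': array([ 0.993,  0.122, -0.   , -0.001]), 'ft_force': array([ 0.431,  0.725, -0.407]), 'torque': array([ 0.001, -0.03 ,  0.03 ]), 'grasp_force': np.float64(0.0), 'grip_width': np.float64(1.001)}
top {'fx': np.float64(379.306), 'fy': np.float64(379.306), 'cx': np.float64(283.976), 'cy': np.float64(215.192), 'extrinsics': array([[ 0.084,  0.974, -0.212,  0.361],
       [-0.996,  0.083, -0.016, -0.008],
       [ 0.002,  0.213,  0.977,  0.949],
       [ 0.   ,  0.   ,  0.   ,  1.   ]])}
scene {'fx': np.float64(415.841), 'fy': np.float64(415.841), 'cx': np.float64(274.725), 'cy': np.float64(204.783), 'extrinsics': array([[-0.372, -0.544,  0.752,  1.489],
       [ 0.928, -0.229,  0.294,  0.346],
       [ 0.013,  0.807,  0.59 ,  0.776],
       [ 0.   ,  0.   ,  0.   ,  1.   ]])}
```

View pics/top0.png

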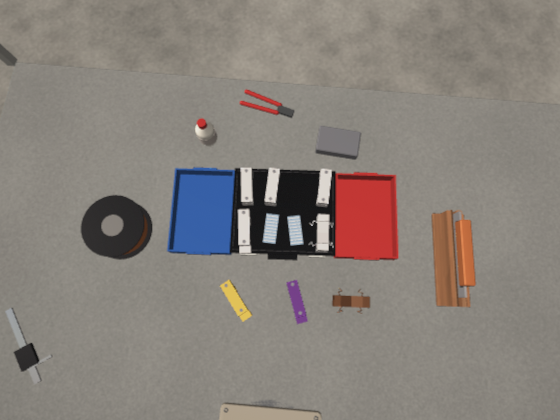

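View pics/scene0.png

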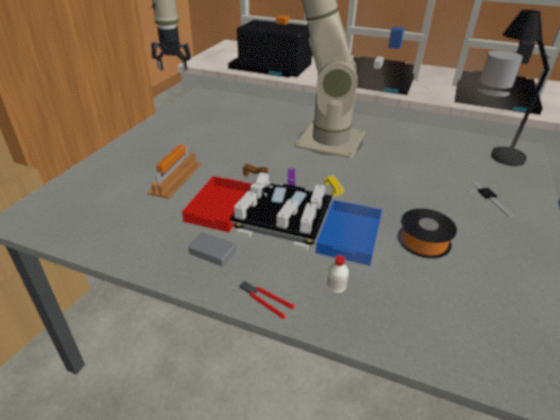

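The top view shows the blue bin at (203,211), toward +y, and the red bin at (366,216), toward -y. There are white parts at (247,186), (272,186), (324,187), (244,231) and (323,232), the last with strands. The rafts are at (271,229) and (295,230), and the scraper is at (465,252). The yellow (235,300), purple (297,301) and brown (351,301) parts are decoys. Next I'll take an enlarged crop of the plate.

```bash
python3 - <<'E'
from h import *
a=cv2.imread('pics/top0.png'); cv2.imwrite('pics/crop0.png',cv2.resize(a[155:265,225:345],None,fx=5,fy=5,interpolation=cv2.INTER_CUBIC))
im=a[:,:,::-1]; hsv=cv2.cvtColor(a,cv2.COLOR_BGR2HSV)
import json
c=dict(img=im,fx=379.306,fy=379.306,cx=283.976,cy=215.192); 
c=camera('top')
def comps(m,z,name,amin=40):
    cs,_=cv2.findContours(m.astype(np.uint8),cv2.RETR_EXTERNAL,cv2.CHAIN_APPROX_NONE)
    for k in cs:
        if cv2.contourArea(k)<amin: continue
        w=np.array([pt(c,*p[0],z)[:2] for p in k]).astype(np.float32)
        r=cv2.minAreaRect(w); print(name,np.round(k.mean(0)[0]),np.round(r[0],4),np.round(np.array(r[1])*1000,1),round(r[2],1))
h,s,v=cv2.split(hsv)
comps((h>100)&(h<125)&(s>150)&(v>60),.04,'blue',800)
comps(((h<6)|(h>174))&(s>180)&(v>80),.04,'red',800)
comps((h>6)&(h<12)&(s>180)&(v>150),.1,'orange',200)
P=np.zeros_like(h);P[160:260,232:338]=1
comps((s<40)&(v>140)&(P>0),.092,'white')
comps((h>90)&(h<120)&(s>30)&(s<120)&(v>130)&(P>0),.060,'raft')
E
```

```text
blue [202. 211.] [0.5549 0.2097] [215.6 150.8] 3.4
red [365. 216.] [ 0.5764 -0.192 ] [215.1 149.1] 3.1
white [295. 232.] [ 0.5148 -0.0215] [64.  29.2] 11.4
white [322. 232.] [ 0.515  -0.0852] [84.  29.9] 3.8
white [271. 229.] [0.5143 0.0346] [29.1 64.1] 87.6
white [246. 243.] [0.4967 0.0812] [115.8  76.9] 4.8
white [283. 176.] [0.6282 0.0117] [105.8 250.7] 4.9
```

View pics/crop0.png

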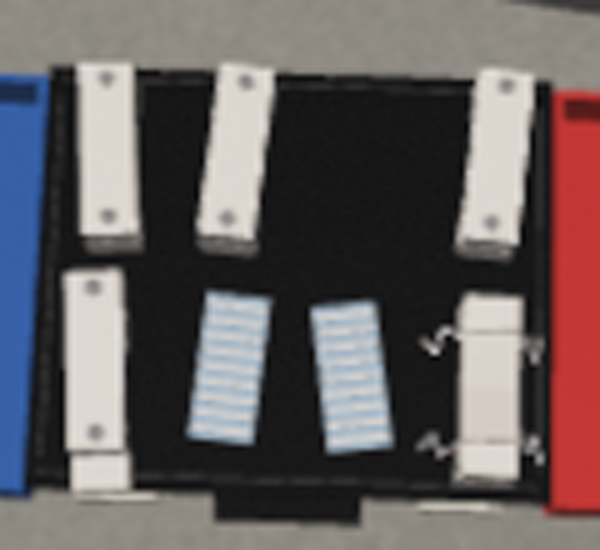

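The crop settles which parts are which. The bottom-left part, crop (95,375), has a foot sticking out below its deck, so it is the shifted one. The bottom-right part, crop (490,385), has strands and a V-shaped deck, so it is the sagged one. The three top parts at (108,150), (235,150) and (495,155) are straight and sound. There are two rafts.

```bash
cat >> h.py <<'E'
def delta(p,yaw,tilt=0,frm=None):
    """target: tool down, tool x at yaw(deg) in world, then tilt deg about tool x; prints shift in tool axes + rotvec deg"""
    o=get_obs(); R0=R.from_quat(o['ee_rot']); p0=np.array(o['position'])
    if frm is not None: p0,R0=frm
    T=R.from_euler('z',yaw,degrees=True)*R.from_euler('x',180,degrees=True)*R.from_euler('x',tilt,degrees=True)
    print('shift',np.round(R0.inv().apply(np.array(p)-p0),4),'turn',np.round((R0.inv()*T).as_rotvec(degrees=True),2))
    return np.array(p),T
def quad(c,q,z,name):
    w=np.array([pt(c,u,v,z)[:2] for u,v in q]); ctr=w.mean(0)
    ax=(w[0]+w[1]-w[2]-w[3])/2
    print(name,np.round(ctr,4),'L',round(np.linalg.norm(ax)*1000,1),'W',round(np.linalg.norm(w[0]-w[1]+w[3]-w[2])/2*1000,1),'yaw',round(np.degrees(np.arctan2(ax[1],ax[0])),1))
E
python3 - <<'E'
from h import *
c=camera('top')
Q=dict(S1=[(78,63),(132,63),(140,235),(83,238)],S2=[(220,65),(273,70),(257,240),(198,236)],S3=[(479,68),(533,75),(517,245),(457,240)],
SH=[(63,270),(122,268),(126,450),(67,452)],SG=[(462,293),(522,295),(518,480),(455,478)])
for k,q in Q.items(): quad(c,[((u+.5)/5-.5+225,(v+.5)/5-.5+155) for u,v in q],.092,k)
h,s,v=cv2.split(cv2.cvtColor(c['img'],cv2.COLOR_RGB2HSV))
i=c['img'][250,466]; print(i, h[250,466],s[250,466],v[250,466])
m=((h>5)&(h<14)&(s>190)&(v>180)).astype(np.uint8); m[:,:420]=0
k=np.argwhere(m)[:,::-1]; w=np.array([pt(c,u,vv,.1)[:2] for u,vv in k],np.float32); print(len(k),cv2.minAreaRect(w))
delta([.45,-.42,.33],0)
delta([.56,.0,.40],3)
E
```

```text
S1 [0.6129 0.1008] L 85.2 W 26.1 yaw 8.1
S2 [0.6165 0.0403] L 84.0 W 26.4 yaw -0.9
S3 [ 0.6248 -0.0815] L 84.4 W 26.9 yaw -2.5
SH [0.5123 0.0965] L 85.1 W 27.1 yaw 7.4
SG [ 0.5153 -0.085 ] L 86.0 W 28.2 yaw 1.9
[193 109  64] 10 170 193Traceback (most recent call last):
  File "<stdin>", line 9, in <module>
cv2.error: OpenCV(4.12.0) /io/opencv/modules/imgproc/src/convhull.cpp:143: error: (-215:Assertion failed) total >= 0 && (depth == CV_32F || depth == CV_32S) in function 'convexHull'
```

```bash
python3 - <<'E'
from h import *
c=camera('top')
h,s,v=cv2.split(cv2.cvtColor(c['img'],cv2.COLOR_RGB2HSV))
m=((h>4)&(h<15)&(s>150)&(v>170)).astype(np.uint8); m[:,:420]=0
k=cv2.findNonZero(m)[:,0]; w=np.array([pt(c,u,vv,.1)[:2] for u,vv in k],np.float32); print(len(k),k.min(0),k.max(0),cv2.minAreaRect(w))
delta([.45,-.42,.30],0)
E
```

```text
696 [459 220] [474 284] ((0.49636515974998474, -0.4092341661453247), (0.14475423097610474, 0.02409110963344574), 3.122730255126953)
shift [ 0.3348 -0.1084 -0.0947] turn [-3.000e-02  1.000e-02  1.403e+01]
```

>>> carry_out([
  {"xyz":[0.32,-0.12,-0.13],"angular":[0,0,14]},
  {"xyz":[0.32,-0.12,-0.13],"angular":[0,0,14]},
  {"xyz":[0.32,-0.12,-0.13],"angular":[0,0,14]},
  {"xyz":[0.32,-0.12,-0.13],"angular":[0,0,14]},
  {"xyz":[0.32,-0.12,-0.13],"angular":[0,0,14]},
  {"xyz":[0.32,-0.12,-0.13],"angular":[0,0,14]},
  {"xyz":[0.32,-0.12,-0.13],"angular":[0,0,14]},
  {"xyz":[0.32,-0.12,-0.13],"angular":[0,0,14]},
  {"xyz":[0.32,-0.12,-0.13],"angular":[0,0,14]},
  {"xyz":[0.32,-0.12,-0.13],"angular":[0,0,14]},
])

```text
clock: 1.25
position: [0.432, -0.4131, 0.3351]
ee_rot: [1.0, -0.0, -0.001, 0.0]
ft_force: [0.0, -0.6, -0.0]
grip_width: 1.001
grasp_force: 0.0
```

```bash
python3 - <<'E'
from h import *
o=get_obs(); print({k:np.round(o[k],3) for k in ('clock','position','ee_rot','ft_force','joint_pos')})
c=camera('wrist'); save(c,'w1.png'); print({k:np.round(v,3) for k,v in c.items() if k!='img'})
import pickle; pickle.dump(c,open('w1.pkl','wb'))
E
```

```text
{'clock': np.float64(1.25), 'position': array([ 0.432, -0.413,  0.335]), 'ee_rot': array([ 1.   , -0.   , -0.001,  0.   ]), 'ft_force': array([ 0.021, -0.565, -0.04 ]), 'joint_pos': array([ 0.867,  0.251, -0.23 ,  1.3  ,  0.057,  1.597, -0.925])}
{'fx': np.float64(303.043), 'fy': np.float64(303.043), 'cx': np.float64(275.128), 'cy': np.float64(207.662), 'extrinsics': array([[ 0.002,  0.962,  0.273,  0.502],
       [-1.   ,  0.002,  0.   , -0.414],
       [-0.   , -0.273,  0.962,  0.503],
       [ 0.   ,  0.   ,  0.   ,  1.   ]])}
```

View pics/w1.png

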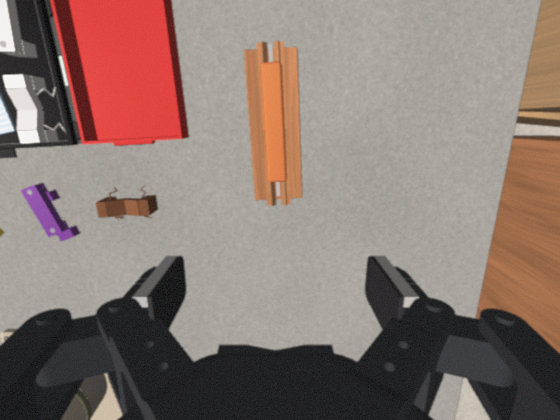

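The wrist view shows the handle with corners at about (263,62), (280,62), (285,180) and (267,181). The blade tips are at (268,50) and (278,203), and the rest lies between (246,50) and (301,197).

```bash
python3 - <<'E'
from h import *
import pickle; c=pickle.load(open('w1.pkl','rb'))
a=cv2.cvtColor(c['img'],cv2.COLOR_RGB2BGR); cv2.imwrite('pics/crop1.png',cv2.resize(a[30:215,200:350],None,fx=3.2,fy=3.2,interpolation=cv2.INTER_CUBIC))
h,s,v=cv2.split(cv2.cvtColor(a,cv2.COLOR_BGR2HSV))
m=((h>4)&(h<15)&(s>200)&(v>150)).astype(np.uint8); m[:,:200]=0;m[:,350:]=0;m[215:]=0
k=cv2.findNonZero(m)[:,0]; print(len(k))
w=np.array([pt(c,u,vv,.1)[:2] for u,vv in k],np.float32); print(cv2.minAreaRect(w))
E
```

```text
Traceback (most recent call last):
TypeError: 'NoneType' object is not subscriptable
```

View pics/crop1.png

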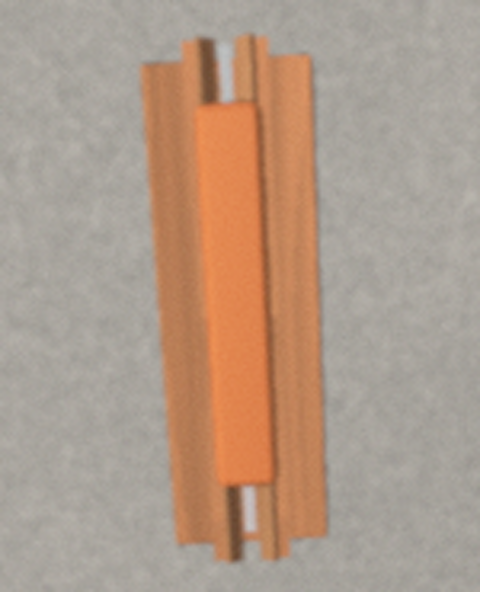

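```bash
python3 - <<'E'
from h import *
import pickle; c=pickle.load(open('w1.pkl','rb'))
f=lambda q:[((u+.5)/3.2-.5+200,(v+.5)/3.2-.5+30) for u,v in q]
quad(c,f([(195,105),(256,102),(273,484),(217,486)]),.10,'handle')
quad(c,f([(142,64),(310,55),(327,536),(179,545)]),.01,'base')
quad(c,f([(183,40),(267,38),(289,558),(215,560)]),.049,'rails')
quad(c,f([(217,42),(234,42),(256,532),(242,532)]),.074,'blade')
E
```

```text
handle [ 0.4983 -0.4112] L 147.2 W 23.4 yaw 3.0
base [ 0.492  -0.4129] L 228.2 W 77.5 yaw 3.4
rails [ 0.4921 -0.4126] L 227.2 W 35.6 yaw 3.1
blade [ 0.4985 -0.412 ] L 200.8 W 6.6 yaw 2.9
```

```bash
cat > plan.py <<'E'
from h import *
import sys
PC=np.array([.5657,.009]); YAW=3.1
def loc(c,x,y): # plate-aligned local to world
    a=np.radians(YAW); return c+np.array([np.cos(a)*x-np.sin(a)*y,np.sin(a)*x+np.cos(a)*y])
RED=loc(PC,0,-.203); BLUE=loc(PC,0,.203)
def plan(pick,pyaw,place,zp=.064,zr=.013):
    f=None; 
    for n,p,y in [('above',(*pick,.15),pyaw),('down',(*pick,zp),pyaw),('lift',(*pick,.16),pyaw),('over',(*place,.16),YAW),('low',(*place,zr),YAW),('up',(*place,.16),YAW)]:
        print(n,end=' '); f=delta(p,y,frm=f)
E
python3 -c "
from plan import *
print(RED,BLUE); plan((.512,.0965),7.4,loc(RED,.054,-.036),zr=.016)"
```

```text
[ 0.576678   -0.19370294] [0.554722   0.21170294]
above shift [ 0.08   -0.5102  0.1848] turn [-0.    0.08 -7.5 ]
down shift [ 0.    -0.     0.086] turn [0. 0. 0.]
lift shift [ 0.     0.    -0.096] turn [0. 0. 0.]
over shift [0.0779 0.3361 0.    ] turn [-0.  -0.   4.3]
low shift [ 0.    -0.     0.144] turn [0. 0. 0.]
up shift [ 0.     0.    -0.144] turn [0. 0. 0.]
```

>>> carry_out([
  {"xyz":[0.08,-0.51,0.1],"angular":[0,0,-7.5]},
  {"xyz":[0.08,-0.51,0.1],"angular":[0,0,-7.5]},
  {"xyz":[0.08,-0.51,0.1],"angular":[0,0,-7.5]},
  {"xyz":[0.08,-0.51,0.1],"angular":[0,0,-7.5]},
  {"xyz":[0.08,-0.51,0.1],"angular":[0,0,-7.5]},
  {"xyz":[0.08,-0.51,0.1],"angular":[0,0,-7.5]},
  {"xyz":[0.08,-0.51,0.1],"angular":[0,0,-7.5]},
  {"xyz":[0.08,-0.51,0.1],"angular":[0,0,-7.5]},
  {"xyz":[0.08,-0.51,0.1],"angular":[0,0,-7.5]},
  {"xyz":[0.08,-0.51,0.1],"angular":[0,0,-7.5]},
  {"xyz":[0.08,-0.51,0.1],"angular":[0,0,-7.5]},
  {"xyz":[0.08,-0.51,0.1],"angular":[0,0,-7.5]},
], hand=0.55, grip_force=25)

```text
clock: 2.5
position: [0.5118, 0.1001, 0.2343]
ee_rot: [0.998, 0.067, -0.001, -0.0]
ft_force: [-1.3, -0.3, 0.5]
grip_width: 0.551
grasp_force: 0.0
```

```bash
python3 -c "
from plan import *
o=get_obs();print(o['position'],o['clock'],o['grip_width'])
plan((.512,.0965),7.4,loc(RED,.054,-.036),zr=.016)
c=camera('wrist');save(c,'w2.png')
import pickle;pickle.dump(c,open('w2.pkl','wb'))"
```

```text
[0.51183199 0.10008506 0.23434722] 2.5 0.5513394879407788
above shift [-0.0002  0.0037  0.0843] turn [-0.06  0.1   0.33]
down shift [ 0.    -0.     0.086] turn [0. 0. 0.]
lift shift [ 0.     0.    -0.096] turn [0. 0. 0.]
over shift [0.0779 0.3361 0.    ] turn [-0.  -0.   4.3]
low shift [ 0.    -0.     0.144] turn [0. 0. 0.]
up shift [ 0.     0.    -0.144] turn [0. 0. 0.]
```

View pics/w2.png

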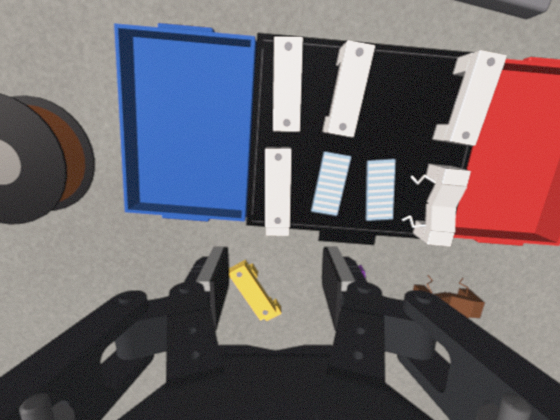

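The wrist view agrees with the top view. S1 is at (288,85), S2 at (350,88) and S3 at (477,97). The shifted part is at (278,190) with its foot below, the sagged part is at (440,205), and the rafts are at (331,183) and (380,190).

```bash
python3 -c "
from plan import *
import pickle;c=pickle.load(open('w2.pkl','rb'))
quad(c,[(275,37),(302,37),(299,130),(274,131)],.092,'S1')
quad(c,[(345,42),(375,47),(352,135),(324,130)],.092,'S2')
quad(c,[(470,53),(504,57),(479,142),(449,137)],.092,'S3')
quad(c,[(265,149),(291,148),(289,226),(265,228)],.092,'SH')
for u,v in [(258,34),(247,223)]: print(pt(c,u,v,.056))
o=get_obs();print(o['position'],o['joint_velocities'].round(3),o['clock'])
"
```

```text
S1 [0.6155 0.102 ] L 83.1 W 24.8 yaw 7.2
S2 [0.6195 0.0434] L 80.3 W 28.4 yaw -3.5
S3 [ 0.6284 -0.0789] L 77.2 W 31.8 yaw 1.7
SH [0.5142 0.0975] L 83.7 W 26.1 yaw 7.2
[0.66395058 0.13826366 0.056     ]
[0.4601559  0.12676626 0.056     ]
[0.51221876 0.09747006 0.23469571] [ 0.034 -0.018  0.041 -0.004  0.005  0.007  0.018] 2.55
```

>>> carry_out([
  {"xyz":[0.001,0,0.04],"angular":[0,0,0]},
  {"xyz":[0.001,0,0.08],"angular":[0,0,0]},
  {"xyz":[0.001,0,0.11],"angular":[0,0,0]},
  {"xyz":[0.001,0,0.135],"angular":[0,0,0]},
  {"xyz":[0.001,0,0.155],"angular":[0,0,0]},
  {"xyz":[0.001,0,0.165],"angular":[0,0,0]},
  {"xyz":[0.001,0,0.171],"angular":[0,0,0]},
  {"xyz":[0.001,0,0.171],"angular":[0,0,0]},
  {"xyz":[0.001,0,0.171],"angular":[0,0,0]},
])

```text
clock: 3.45
position: [0.5142, 0.0974, 0.0654]
ee_rot: [0.998, 0.065, 0.001, 0.0]
ft_force: [0.1, 0.5, 0.3]
grip_width: 0.549
grasp_force: 0.0
```

>>> carry_out([
  {"xyz":[0,0,0],"angular":[0,0,0]},
  {"xyz":[0,0,0],"angular":[0,0,0]},
  {"xyz":[0,0,0],"angular":[0,0,0]},
  {"xyz":[0,0,0],"angular":[0,0,0]},
  {"xyz":[0,0,0],"angular":[0,0,0]},
  {"xyz":[0,0,0],"angular":[0,0,0]},
], hand=0, grip_force=25)

```text
clock: 4.05
position: [0.5138, 0.0978, 0.0647]
ee_rot: [0.998, 0.066, 0.0, 0.0]
ft_force: [0.7, 1.2, 0.9]
grip_width: 0.276
grasp_force: 24.7
```

>>> carry_out([
  {"xyz":[0,0,-0.03],"angular":[0,0,0]},
  {"xyz":[0,0,-0.07],"angular":[0,0,0]},
  {"xyz":[0,0,-0.1],"angular":[0,0,0]},
  {"xyz":[0.04,0.1,-0.1],"angular":[0,0,2]},
  {"xyz":[0.078,0.336,-0.1],"angular":[0,0,4.3]},
  {"xyz":[0.078,0.336,-0.1],"angular":[0,0,4.3]},
  {"xyz":[0.078,0.336,-0.1],"angular":[0,0,4.3]},
  {"xyz":[0.078,0.336,-0.1],"angular":[0,0,4.3]},
  {"xyz":[0.078,0.336,-0.1],"angular":[0,0,4.3]},
  {"xyz":[0.078,0.336,-0.1],"angular":[0,0,4.3]},
  {"xyz":[0.078,0.336,-0.1],"angular":[0,0,4.3]},
  {"xyz":[0.078,0.336,-0.1],"angular":[0,0,4.3]},
])

```text
clock: 5.25
position: [0.6345, -0.2262, 0.1635]
ee_rot: [1.0, 0.027, -0.001, -0.0]
ft_force: [0.2, 1.1, -0.9]
grip_width: 0.273
grasp_force: 24.6
```

```bash
python3 -c "
from plan import *
camera('wrist');o=get_obs();print(o['position'],o['grip_width'],o['grasp_force'])
delta((*loc(RED,.054,-.036),.016),3.1)
print(loc(RED,.054,-.036))"
```

```text
[ 0.63476583 -0.2243983   0.16398397] 0.27489049991002956 24.583621323108673
shift [-0.0022  0.0024  0.148 ] turn [-0.07  0.05  0.14]
[ 0.63254582 -0.22673001]
```

>>> carry_out([
  {"xyz":[-0.002,0.002,0.045],"angular":[0,0,0]},
  {"xyz":[-0.002,0.002,0.09],"angular":[0,0,0]},
  {"xyz":[-0.002,0.002,0.12],"angular":[0,0,0]},
  {"xyz":[-0.002,0.002,0.138],"angular":[0,0,0]},
  {"xyz":[-0.002,0.002,0.147],"angular":[0,0,0]},
  {"xyz":[-0.002,0.002,0.147],"angular":[0,0,0]},
  {"xyz":[-0.002,0.002,0.147],"angular":[0,0,0]},
])

```text
clock: 6.0
position: [0.6342, -0.2272, 0.0194]
ee_rot: [1.0, 0.028, 0.001, 0.0]
ft_force: [0.1, 0.1, -0.8]
grip_width: 0.276
grasp_force: 24.6
```

>>> carry_out([
  {"xyz":[0,0,0],"angular":[0,0,0]},
  {"xyz":[0,0,0],"angular":[0,0,0]},
  {"xyz":[0,0,0],"angular":[0,0,0]},
  {"xyz":[0,0,-0.02],"angular":[0,0,0]},
  {"xyz":[0,0,-0.06],"angular":[0,0,0]},
  {"xyz":[0,0,-0.11],"angular":[0,0,0]},
  {"xyz":[0,0,-0.15],"angular":[0,0,0]},
], hand=0.42)

```text
clock: 6.7
position: [0.6334, -0.2272, 0.1708]
ee_rot: [1.0, 0.028, 0.001, 0.0]
ft_force: [1.2, -0.4, 0.9]
grip_width: 0.423
grasp_force: 0.0
```

>>> carry_out([
  {"xyz":[-0.108,-0.149,0],"angular":[0,0,1.2]},
  {"xyz":[-0.108,-0.149,0],"angular":[0,0,1.2]},
  {"xyz":[-0.108,-0.149,0],"angular":[0,0,1.2]},
  {"xyz":[-0.108,-0.149,0],"angular":[0,0,1.2]},
  {"xyz":[-0.108,-0.149,0],"angular":[0,0,1.2]},
  {"xyz":[-0.108,-0.149,0],"angular":[0,0,1.2]},
  {"xyz":[-0.108,-0.149,0],"angular":[0,0,1.2]},
  {"xyz":[-0.108,-0.149,0],"angular":[0,0,1.2]},
], hand=0.55)

```text
clock: 7.5
position: [0.5173, -0.0855, 0.1675]
ee_rot: [1.0, 0.017, -0.0, -0.0]
ft_force: [-0.5, -0.3, 0.3]
grip_width: 0.549
grasp_force: 0.0
```

```bash
python3 -c "
from plan import *
c=camera('wrist');save(c,'w3.png');delta((.517,-.084,.062),1.9)
print(get_obs()['position'],get_obs()['clock'])
c=camera('top');save(c,'t3.png')"
```

```text
shift [-0.0002 -0.0013  0.1054] turn [-0.02  0.01  0.05]
[ 0.51722824 -0.08533632  0.16737867] 7.55
```

View pics/w3.png

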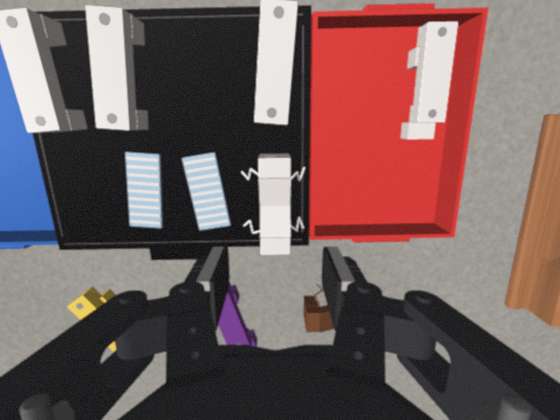

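The wrist view shows the shifted part standing in the red bin at (430,75), and the sagged part centred between the fingers at (275,203).

>>> carry_out([
  {"xyz":[0,-0.001,0.04],"angular":[0,0,0]},
  {"xyz":[0,-0.001,0.075],"angular":[0,0,0]},
  {"xyz":[0,-0.001,0.096],"angular":[0,0,0]},
  {"xyz":[0,-0.001,0.106],"angular":[0,0,0]},
  {"xyz":[0,-0.001,0.106],"angular":[0,0,0]},
  {"xyz":[0,-0.001,0.106],"angular":[0,0,0]},
])

```text
clock: 8.2
position: [0.5176, -0.0837, 0.0625]
ee_rot: [1.0, 0.018, 0.001, 0.0]
ft_force: [-0.0, -0.5, 0.9]
grip_width: 0.549
grasp_force: 0.0
```

>>> carry_out([
  {"xyz":[0,0,0],"angular":[0,0,0]},
  {"xyz":[0,0,0],"angular":[0,0,0]},
  {"xyz":[0,0,0],"angular":[0,0,0]},
  {"xyz":[0,0,0],"angular":[0,0,0]},
  {"xyz":[0,0,0],"angular":[0,0,0]},
  {"xyz":[0,0,-0.03],"angular":[0,0,0]},
  {"xyz":[0,0,-0.07],"angular":[0,0,0]},
  {"xyz":[0,0,-0.1],"angular":[0,0,0]},
  {"xyz":[0,0,-0.1],"angular":[0,0,0]},
], hand=0)

```text
clock: 9.1
position: [0.5193, -0.0836, 0.166]
ee_rot: [1.0, 0.018, 0.003, 0.001]
ft_force: [-0.9, -0.4, -1.1]
grip_width: -0.001
grasp_force: 0.0
```

>>> carry_out([
  {"xyz":[0.003,0.149,0],"angular":[0,0,-1.2]},
  {"xyz":[0.003,0.149,0],"angular":[0,0,-1.2]},
  {"xyz":[0.003,0.149,0],"angular":[0,0,-1.2]},
  {"xyz":[0.003,0.149,0],"angular":[0,0,-1.2]},
  {"xyz":[0.003,0.149,0],"angular":[0,0,-1.2]},
  {"xyz":[0.003,0.149,0],"angular":[0,0,-1.2]},
])

```text
clock: 9.7
position: [0.5252, -0.231, 0.1611]
ee_rot: [1.0, 0.029, -0.0, -0.0]
ft_force: [0.6, 0.5, 0.3]
grip_width: -0.001
grasp_force: 0.0
```

```bash
python3 -c "
from plan import *
camera('wrist');p,T=delta((*loc(RED,-.054,-.036),.014),3.1)
o=get_obs();print(o['position'],o['clock'],o['grip_width'],o['grasp_force'])
f=delta((*p[:2],.16),3.1,frm=(p,T)); delta((.614,.1015,.16),7.6,frm=f)"
```

```text
shift [-0.0007  0.0019  0.1474] turn [-0.03  0.01  0.25]
[ 0.52531542 -0.23075129  0.16137232] 9.75 -0.0022362662108961965 0.0
shift [ 0.     0.    -0.146] turn [0. 0. 0.]
shift [ 0.1072 -0.3288 -0.    ] turn [ 0.   0.  -4.5]
```

The grip closed fully, so it passed over the sagging middle of the deck. I'll check where the part is now and regrip over a leg, where it is full height.

```bash
python3 -c "
from plan import *
c=camera('scene');
c=camera('top');save(c,'t4.png');a=cv2.imread('pics/t4.png');cv2.imwrite('pics/t4c.png',cv2.resize(a[155:265,225:405],None,fx=4,fy=4,interpolation=cv2.INTER_CUBIC))"
```

```text
(no output)
```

View pics/t4c.png

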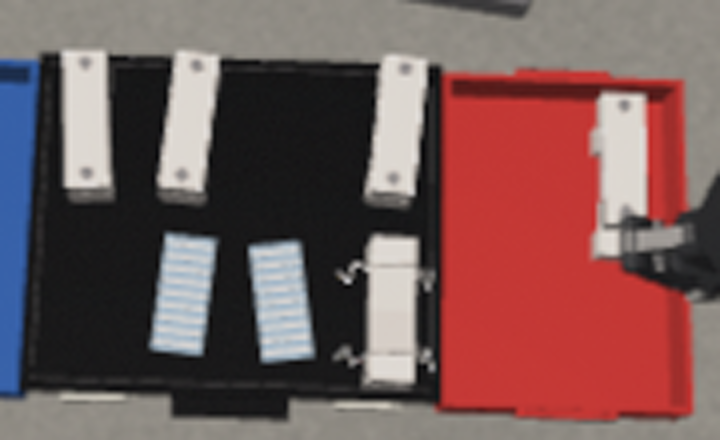

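The sagged part hasn't moved, at crop (392,310). I'll regrip its far leg.

```bash
python3 -c "
from plan import *
f=delta((.550,-.083,.16),1.9);f=delta((.550,-.083,.064),1.9,frm=f)
f=delta((.550,-.083,.164),1.9,frm=f);delta((*loc(RED,-.022,-.030),.164),3.1,frm=f)"
```

```text
shift [ 0.0332 -0.1463  0.0017] turn [-0.   -0.01  1.45]
shift [ 0.    -0.     0.096] turn [0. 0. 0.]
shift [-0.   0.  -0.1] turn [0. 0. 0.]
shift [0.0016 0.142  0.    ] turn [ 0.   0.  -1.2]
```

>>> carry_out([
  {"xyz":[0.033,-0.146,0.002],"angular":[0,0,1.4]},
  {"xyz":[0.033,-0.146,0.002],"angular":[0,0,1.4]},
  {"xyz":[0.033,-0.146,0.002],"angular":[0,0,1.4]},
  {"xyz":[0.033,-0.146,0.002],"angular":[0,0,1.4]},
  {"xyz":[0.033,-0.146,0.002],"angular":[0,0,1.4]},
  {"xyz":[0.033,-0.146,0.002],"angular":[0,0,1.4]},
  {"xyz":[0.033,-0.146,0.002],"angular":[0,0,1.4]},
], hand=0.55)

```text
clock: 10.55
position: [0.5496, -0.0862, 0.1595]
ee_rot: [1.0, 0.015, -0.0, 0.0]
ft_force: [-0.1, -0.6, 0.3]
grip_width: 0.55
grasp_force: 0.0
```

>>> carry_out([
  {"xyz":[0,0,0.04],"angular":[0,0,0]},
  {"xyz":[0,0,0.07],"angular":[0,0,0]},
  {"xyz":[0,0,0.09],"angular":[0,0,0]},
  {"xyz":[0,0,0.096],"angular":[0,0,0]},
  {"xyz":[0,0,0.096],"angular":[0,0,0]},
  {"xyz":[0,0,0.096],"angular":[0,0,0]},
])

```text
clock: 11.15
position: [0.5505, -0.0852, 0.0648]
ee_rot: [1.0, 0.016, 0.001, 0.0]
ft_force: [0.3, -0.8, 0.1]
grip_width: 0.552
grasp_force: 0.0
```

>>> carry_out([
  {"xyz":[0,0,0],"angular":[0,0,0]},
  {"xyz":[0,0,0],"angular":[0,0,0]},
  {"xyz":[0,0,0],"angular":[0,0,0]},
  {"xyz":[0,0,0],"angular":[0,0,0]},
  {"xyz":[0,0,0],"angular":[0,0,0]},
], hand=0, grip_force=40)

```text
clock: 11.65
position: [0.5502, -0.0848, 0.064]
ee_rot: [1.0, 0.016, 0.0, 0.0]
ft_force: [0.3, -0.6, 1.6]
grip_width: 0.27
grasp_force: 39.2
```

>>> carry_out([
  {"xyz":[0,0,-0.03],"angular":[0,0,0]},
  {"xyz":[0,0,-0.07],"angular":[0,0,0]},
  {"xyz":[0,0,-0.1],"angular":[0,0,0]},
  {"xyz":[0,0,-0.1],"angular":[0,0,0]},
  {"xyz":[0.002,0.14,-0.1],"angular":[0,0,-1.2]},
  {"xyz":[0.002,0.14,-0.1],"angular":[0,0,-1.2]},
  {"xyz":[0.002,0.14,-0.1],"angular":[0,0,-1.2]},
  {"xyz":[0.002,0.14,-0.1],"angular":[0,0,-1.2]},
  {"xyz":[0.002,0.14,-0.1],"angular":[0,0,-1.2]},
  {"xyz":[0.002,0.14,-0.1],"angular":[0,0,-1.2]},
])

```text
clock: 12.65
position: [0.5563, -0.2229, 0.163]
ee_rot: [1.0, 0.027, -0.0, -0.001]
ft_force: [0.9, 0.7, -1.2]
grip_width: 0.267
grasp_force: 39.3
```

>>> carry_out([
  {"xyz":[0,0,0.045],"angular":[0,0,0]},
  {"xyz":[0,0,0.09],"angular":[0,0,0]},
  {"xyz":[0,0,0.12],"angular":[0,0,0]},
  {"xyz":[0,0,0.138],"angular":[0,0,0]},
  {"xyz":[0,0,0.148],"angular":[0,0,0]},
  {"xyz":[0,0,0.148],"angular":[0,0,0]},
  {"xyz":[0,0,0.148],"angular":[0,0,0]},
])

```text
clock: 13.35
position: [0.557, -0.2242, 0.0166]
ee_rot: [1.0, 0.027, 0.001, 0.0]
ft_force: [-0.6, -0.1, 0.5]
grip_width: 0.272
grasp_force: 39.3
```

>>> carry_out([
  {"xyz":[0,0,0],"angular":[0,0,0]},
  {"xyz":[0,0,0],"angular":[0,0,0]},
  {"xyz":[0,0,0],"angular":[0,0,0]},
  {"xyz":[0,0,-0.02],"angular":[0,0,0]},
  {"xyz":[0,0,-0.06],"angular":[0,0,0]},
  {"xyz":[0,0,-0.11],"angular":[0,0,0]},
  {"xyz":[0,0,-0.15],"angular":[0,0,0]},
], hand=0.42)

```text
clock: 14.05
position: [0.5566, -0.2246, 0.1686]
ee_rot: [1.0, 0.026, 0.001, 0.0]
ft_force: [1.5, -0.2, -0.3]
grip_width: 0.419
grasp_force: 0.0
```

>>> carry_out([
  {"xyz":[0.075,-0.323,0],"angular":[0,0,-4.5]},
  {"xyz":[0.075,-0.323,0],"angular":[0,0,-4.5]},
  {"xyz":[0.075,-0.323,0],"angular":[0,0,-4.5]},
  {"xyz":[0.075,-0.323,0],"angular":[0,0,-4.5]},
  {"xyz":[0.075,-0.323,0],"angular":[0,0,-4.5]},
  {"xyz":[0.075,-0.323,0],"angular":[0,0,-4.5]},
  {"xyz":[0.075,-0.323,0],"angular":[0,0,-4.5]},
  {"xyz":[0.075,-0.323,0],"angular":[0,0,-4.5]},
  {"xyz":[0.075,-0.323,0],"angular":[0,0,-4.5]},
  {"xyz":[0.075,-0.323,0],"angular":[0,0,-4.5]},
], hand=0.5, grip_force=25)

```text
clock: 15.05
position: [0.6143, 0.1002, 0.1656]
ee_rot: [0.998, 0.065, 0.0, 0.0]
ft_force: [0.0, -0.6, -0.3]
grip_width: 0.501
grasp_force: 0.0
```

```bash
python3 -c "
from plan import *
c=camera('wrist');save(c,'w5.png');
o=get_obs();print(o['position'],o['clock'],o['grip_width'])
f=delta((.614,.1015,.064),7.6);f=delta((.614,.1015,.164),7.6,frm=f);
f=delta((*loc(BLUE,.05,.035),.164),3.1,frm=f)
f=delta((*loc(BLUE,.05,.035),.164),3.1);f=delta((.618,.042,.164),-1.2,frm=f)"
```

```text
[0.61432282 0.10002035 0.16566639] 15.1 0.49813456330086014
shift [-1.000e-04 -1.600e-03  1.017e-01] turn [ 0.05 -0.   -0.21]
shift [ 0.   0.  -0.1] turn [0. 0. 0.]
shift [ 0.0084 -0.148  -0.    ] turn [ 0.  -0.   4.5]
shift [ 0.0077 -0.1496  0.0015] turn [ 0.05 -0.    4.29]
shift [0.004  0.2079 0.    ] turn [ 0.  -0.   4.3]
```

View pics/w5.png

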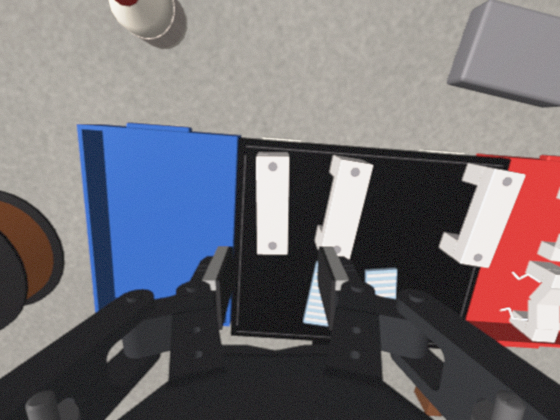

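The wrist view shows S1 centred at (272,203) and the sagged part now in the red bin at (545,300). Next I'll pick S1.

>>> carry_out([
  {"xyz":[0,-0.001,0.04],"angular":[0,0,0]},
  {"xyz":[0,-0.001,0.075],"angular":[0,0,0]},
  {"xyz":[0,-0.001,0.094],"angular":[0,0,0]},
  {"xyz":[0,-0.001,0.102],"angular":[0,0,0]},
  {"xyz":[0,-0.001,0.102],"angular":[0,0,0]},
  {"xyz":[0,-0.001,0.102],"angular":[0,0,0]},
])

```text
clock: 15.7
position: [0.6148, 0.1026, 0.0649]
ee_rot: [0.998, 0.065, 0.001, -0.0]
ft_force: [0.0, -0.2, 0.8]
grip_width: 0.505
grasp_force: 0.0
```

>>> carry_out([
  {"xyz":[0,0,0],"angular":[0,0,0]},
  {"xyz":[0,0,0],"angular":[0,0,0]},
  {"xyz":[0,0,0],"angular":[0,0,0]},
  {"xyz":[0,0,0],"angular":[0,0,0]},
  {"xyz":[0,0,0],"angular":[0,0,0]},
  {"xyz":[0,0,-0.03],"angular":[0,0,0]},
  {"xyz":[0,0,-0.07],"angular":[0,0,0]},
  {"xyz":[0,0,-0.1],"angular":[0,0,0]},
  {"xyz":[0,0,-0.1],"angular":[0,0,0]},
], hand=0)

```text
clock: 16.6
position: [0.6158, 0.1038, 0.1681]
ee_rot: [0.998, 0.066, 0.003, -0.0]
ft_force: [-0.1, 0.4, -0.4]
grip_width: 0.279
grasp_force: 24.6
```

>>> carry_out([
  {"xyz":[0.008,-0.148,0],"angular":[0,0,4.5]},
  {"xyz":[0.008,-0.148,0],"angular":[0,0,4.5]},
  {"xyz":[0.008,-0.148,0],"angular":[0,0,4.5]},
  {"xyz":[0.008,-0.148,0],"angular":[0,0,4.5]},
  {"xyz":[0.008,-0.148,0],"angular":[0,0,4.5]},
  {"xyz":[0.008,-0.148,0],"angular":[0,0,4.5]},
  {"xyz":[0.008,-0.148,0],"angular":[0,0,4.5]},
])

```text
clock: 17.3
position: [0.603, 0.2487, 0.1631]
ee_rot: [1.0, 0.025, -0.0, 0.001]
ft_force: [-0.2, 0.5, -0.1]
grip_width: 0.283
grasp_force: 24.6
```

```bash
python3 -c "
from plan import *
o=get_obs();print(o['position'],o['clock'],o['grip_width'])
f=delta((*loc(BLUE,.05,.035),.013),3.1);f=delta((*loc(BLUE,.05,.035),.164),3.1,frm=f);f=delta((.618,.042,.164),-1.2,frm=f)"
```

```text
[0.60304463 0.24873051 0.16313702] 17.3 0.28273869956543557
shift [-0.0002 -0.0008  0.1501] turn [ 0.06  0.02 -0.22]
shift [ 0.     0.    -0.151] turn [0. 0. 0.]
shift [0.004  0.2079 0.    ] turn [ 0.  -0.   4.3]
```

>>> carry_out([
  {"xyz":[0,0,0.045],"angular":[0,0,0]},
  {"xyz":[0,0,0.09],"angular":[0,0,0]},
  {"xyz":[0,0,0.12],"angular":[0,0,0]},
  {"xyz":[0,0,0.138],"angular":[0,0,0]},
  {"xyz":[0,0,0.146],"angular":[0,0,0]},
  {"xyz":[0,0,0.15],"angular":[0,0,0]},
  {"xyz":[0,0,0.15],"angular":[0,0,0]},
  {"xyz":[0,0,0.15],"angular":[0,0,0]},
])

```text
clock: 18.1
position: [0.6034, 0.2511, 0.0151]
ee_rot: [1.0, 0.026, 0.001, -0.0]
ft_force: [-1.1, -0.5, -0.1]
grip_width: 0.282
grasp_force: 24.6
```

>>> carry_out([
  {"xyz":[0,0,0],"angular":[0,0,0]},
  {"xyz":[0,0,0],"angular":[0,0,0]},
  {"xyz":[0,0,0],"angular":[0,0,0]},
  {"xyz":[0,0,-0.02],"angular":[0,0,0]},
  {"xyz":[0,0,-0.06],"angular":[0,0,0]},
  {"xyz":[0,0,-0.11],"angular":[0,0,0]},
  {"xyz":[0,0,-0.15],"angular":[0,0,0]},
], hand=0.42)

```text
clock: 18.8
position: [0.6027, 0.251, 0.1665]
ee_rot: [1.0, 0.027, 0.001, -0.0]
ft_force: [0.7, 0.1, 0.4]
grip_width: 0.423
grasp_force: 0.0
```

>>> carry_out([
  {"xyz":[0.004,0.208,0],"angular":[0,0,4.8]},
  {"xyz":[0.004,0.208,0],"angular":[0,0,4.8]},
  {"xyz":[0.004,0.208,0],"angular":[0,0,4.8]},
  {"xyz":[0.004,0.208,0],"angular":[0,0,4.8]},
  {"xyz":[0.004,0.208,0],"angular":[0,0,4.8]},
  {"xyz":[0.004,0.208,0],"angular":[0,0,4.8]},
  {"xyz":[0.004,0.208,0],"angular":[0,0,4.8]},
  {"xyz":[0.004,0.208,0],"angular":[0,0,4.8]},
], hand=0.55)

```text
clock: 19.6
position: [0.6173, 0.0457, 0.1638]
ee_rot: [1.0, -0.014, 0.0, -0.0]
ft_force: [-0.3, 1.0, 0.2]
grip_width: 0.549
grasp_force: 0.0
```

```bash
python3 -c "
from plan import *
c=camera('wrist')
o=get_obs();print(o['position'],o['clock'],o['grip_width'])
f=delta((.618,.042,.064),-1.7);f=delta((.618,.042,.164),-1.7,frm=f);
f=delta((*loc(BLUE,-.05,.035),.164),3.1,frm=f)
f=delta((.6265,-.080,.164),-.5,frm=f);
"
```

```text
[0.61731524 0.04548395 0.16369866] 19.65 0.5529143278800981
shift [0.0008 0.0035 0.0997] turn [-0.04 -0.    0.1 ]
shift [ 0.   0.  -0.1] turn [0. 0. 0.]
shift [-0.121  -0.1984 -0.    ] turn [ 0.   0.  -4.8]
shift [0.1059 0.3302 0.    ] turn [ 0.  -0.   3.6]
```

>>> carry_out([
  {"xyz":[0.001,0.002,0.04],"angular":[0,0,0]},
  {"xyz":[0.001,0.002,0.075],"angular":[0,0,0]},
  {"xyz":[0.001,0.002,0.093],"angular":[0,0,0]},
  {"xyz":[0.001,0.002,0.1],"angular":[0,0,0]},
  {"xyz":[0.001,0.002,0.1],"angular":[0,0,0]},
  {"xyz":[0.001,0.002,0.1],"angular":[0,0,0]},
])

```text
clock: 20.25
position: [0.6192, 0.0419, 0.0649]
ee_rot: [1.0, -0.015, 0.001, -0.0]
ft_force: [-0.6, -0.8, -0.0]
grip_width: 0.554
grasp_force: 0.0
```

>>> carry_out([
  {"xyz":[0,0,0],"angular":[0,0,0]},
  {"xyz":[0,0,0],"angular":[0,0,0]},
  {"xyz":[0,0,0],"angular":[0,0,0]},
  {"xyz":[0,0,0],"angular":[0,0,0]},
  {"xyz":[0,0,0],"angular":[0,0,0]},
  {"xyz":[0,0,-0.03],"angular":[0,0,0]},
  {"xyz":[0,0,-0.07],"angular":[0,0,0]},
  {"xyz":[0,0,-0.1],"angular":[0,0,0]},
  {"xyz":[0,0,-0.1],"angular":[0,0,0]},
], hand=0)

```text
clock: 21.15
position: [0.6204, 0.0415, 0.1681]
ee_rot: [1.0, -0.016, 0.003, -0.0]
ft_force: [0.7, 0.5, -0.2]
grip_width: 0.284
grasp_force: 24.6
```

>>> carry_out([
  {"xyz":[-0.121,-0.198,0],"angular":[0,0,-4.8]},
  {"xyz":[-0.121,-0.198,0],"angular":[0,0,-4.8]},
  {"xyz":[-0.121,-0.198,0],"angular":[0,0,-4.8]},
  {"xyz":[-0.121,-0.198,0],"angular":[0,0,-4.8]},
  {"xyz":[-0.121,-0.198,0],"angular":[0,0,-4.8]},
  {"xyz":[-0.121,-0.198,0],"angular":[0,0,-4.8]},
  {"xyz":[-0.121,-0.198,0],"angular":[0,0,-4.8]},
  {"xyz":[-0.121,-0.198,0],"angular":[0,0,-4.8]},
  {"xyz":[-0.121,-0.198,0],"angular":[0,0,-4.8]},
])

```text
clock: 22.05
position: [0.5043, 0.2413, 0.1631]
ee_rot: [1.0, 0.025, -0.0, 0.0]
ft_force: [-0.3, 0.7, -1.0]
grip_width: 0.281
grasp_force: 24.6
```

```bash
python3 -c "
from plan import *
o=get_obs();print(o['position'],o['clock'],o['grip_width'])
f=delta((*loc(BLUE,-.05,.035),.013),3.1)"
```

```text
[0.50428243 0.24130404 0.16310234] 22.05 0.28122274890457355
shift [-0.0012 -0.0028  0.1501] turn [ 0.03  0.04 -0.21]
```

>>> carry_out([
  {"xyz":[-0.001,-0.002,0.045],"angular":[0,0,0]},
  {"xyz":[-0.001,-0.002,0.09],"angular":[0,0,0]},
  {"xyz":[-0.001,-0.002,0.12],"angular":[0,0,0]},
  {"xyz":[-0.001,-0.002,0.138],"angular":[0,0,0]},
  {"xyz":[-0.001,-0.002,0.146],"angular":[0,0,0]},
  {"xyz":[-0.001,-0.002,0.15],"angular":[0,0,0]},
  {"xyz":[-0.001,-0.002,0.15],"angular":[0,0,0]},
  {"xyz":[-0.001,-0.002,0.15],"angular":[0,0,0]},
])

```text
clock: 22.85
position: [0.5033, 0.2449, 0.0146]
ee_rot: [1.0, 0.026, 0.001, -0.0]
ft_force: [0.1, -0.5, -0.2]
grip_width: 0.286
grasp_force: 24.7
```

>>> carry_out([
  {"xyz":[0,0,0],"angular":[0,0,0]},
  {"xyz":[0,0,0],"angular":[0,0,0]},
  {"xyz":[0,0,0],"angular":[0,0,0]},
  {"xyz":[0,0,-0.02],"angular":[0,0,0]},
  {"xyz":[0,0,-0.06],"angular":[0,0,0]},
  {"xyz":[0,0,-0.11],"angular":[0,0,0]},
  {"xyz":[0,0,-0.15],"angular":[0,0,0]},
], hand=0.42)

```text
clock: 23.55
position: [0.5026, 0.2451, 0.1663]
ee_rot: [1.0, 0.027, 0.001, -0.0]
ft_force: [0.2, -0.7, -0.7]
grip_width: 0.419
grasp_force: 0.0
```

>>> carry_out([
  {"xyz":[0.106,0.328,0],"angular":[0,0,3.6]},
  {"xyz":[0.106,0.328,0],"angular":[0,0,3.6]},
  {"xyz":[0.106,0.328,0],"angular":[0,0,3.6]},
  {"xyz":[0.106,0.328,0],"angular":[0,0,3.6]},
  {"xyz":[0.106,0.328,0],"angular":[0,0,3.6]},
  {"xyz":[0.106,0.328,0],"angular":[0,0,3.6]},
  {"xyz":[0.106,0.328,0],"angular":[0,0,3.6]},
  {"xyz":[0.106,0.328,0],"angular":[0,0,3.6]},
  {"xyz":[0.106,0.328,0],"angular":[0,0,3.6]},
  {"xyz":[0.106,0.328,0],"angular":[0,0,3.6]},
  {"xyz":[0.106,0.328,0],"angular":[0,0,3.6]},
], hand=0.55)

```text
clock: 24.65
position: [0.6256, -0.0755, 0.1639]
ee_rot: [1.0, -0.004, 0.0, -0.0]
ft_force: [-0.2, 0.0, 0.0]
grip_width: 0.552
grasp_force: 0.0
```

```bash
python3 -c "
from plan import *
c=camera('wrist');save(c,'w6.png');
o=get_obs();print(o['position'],o['clock'],o['grip_width'])
f=delta((.6265,-.080,.064),-.5);f=delta((.6265,-.080,.164),-.5,frm=f);
f=delta((*loc(BLUE,.0,-.030),.164),3.1,frm=f)
f=delta((.4983,-.4112,.25),3.1,frm=f)
"
```

```text
[ 0.62562787 -0.07569787  0.16390338] 24.7 0.5474675358214356
shift [0.0009 0.0043 0.0999] turn [-0.   -0.02  0.05]
shift [ 0.   0.  -0.1] turn [0. 0. 0.]
shift [-0.0724 -0.2611 -0.    ] turn [ 0.   0.  -3.6]
shift [-0.09    0.5889 -0.086 ] turn [0. 0. 0.]
```

View pics/w6.png

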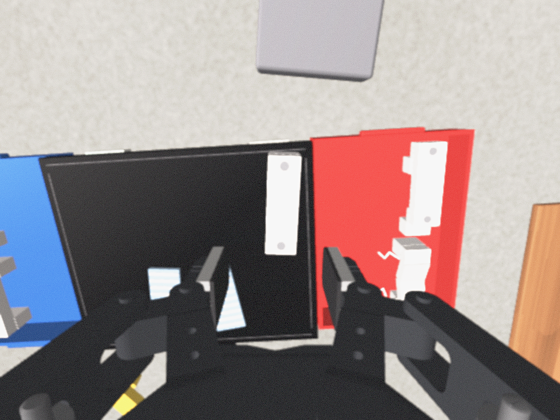

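The wrist view shows S3 at (282,203), slightly right of centre and turned about 2° clockwise. I'll correct for that and pick it.

>>> carry_out([
  {"xyz":[0.001,0.004,0.03],"angular":[0,0,1.8]},
  {"xyz":[0.001,0.004,0.065],"angular":[0,0,1.8]},
  {"xyz":[0.001,0.004,0.09],"angular":[0,0,1.8]},
  {"xyz":[0.001,0.004,0.1],"angular":[0,0,1.8]},
  {"xyz":[0.001,0.004,0.1],"angular":[0,0,1.8]},
  {"xyz":[0.001,0.004,0.1],"angular":[0,0,1.8]},
])

```text
clock: 25.3
position: [0.6275, -0.0808, 0.0651]
ee_rot: [1.0, -0.02, 0.001, 0.0]
ft_force: [0.5, -0.1, 0.4]
grip_width: 0.552
grasp_force: 0.0
```

>>> carry_out([
  {"xyz":[0,0,0],"angular":[0,0,0]},
  {"xyz":[0,0,0],"angular":[0,0,0]},
  {"xyz":[0,0,0],"angular":[0,0,0]},
  {"xyz":[0,0,0],"angular":[0,0,0]},
  {"xyz":[0,0,0],"angular":[0,0,0]},
  {"xyz":[0,0,-0.03],"angular":[0,0,0]},
  {"xyz":[0,0,-0.07],"angular":[0,0,0]},
  {"xyz":[0,0,-0.1],"angular":[0,0,0]},
  {"xyz":[0,0,-0.1],"angular":[0,0,0]},
], hand=0)

```text
clock: 26.2
position: [0.6286, -0.0811, 0.1681]
ee_rot: [1.0, -0.021, 0.003, 0.0]
ft_force: [0.3, -0.5, 0.1]
grip_width: 0.278
grasp_force: 24.6
```

>>> carry_out([
  {"xyz":[-0.081,-0.259,0],"angular":[0,0,-5.4]},
  {"xyz":[-0.081,-0.259,0],"angular":[0,0,-5.4]},
  {"xyz":[-0.081,-0.259,0],"angular":[0,0,-5.4]},
  {"xyz":[-0.081,-0.259,0],"angular":[0,0,-5.4]},
  {"xyz":[-0.081,-0.259,0],"angular":[0,0,-5.4]},
  {"xyz":[-0.081,-0.259,0],"angular":[0,0,-5.4]},
  {"xyz":[-0.081,-0.259,0],"angular":[0,0,-5.4]},
  {"xyz":[-0.081,-0.259,0],"angular":[0,0,-5.4]},
  {"xyz":[-0.081,-0.259,0],"angular":[0,0,-5.4]},
  {"xyz":[-0.081,-0.259,0],"angular":[0,0,-5.4]},
])

```text
clock: 27.2
position: [0.5569, 0.1793, 0.1632]
ee_rot: [1.0, 0.025, -0.0, 0.0]
ft_force: [0.8, -0.2, -0.8]
grip_width: 0.279
grasp_force: 24.6
```

```bash
python3 -c "
from plan import *
camera('wrist');o=get_obs();print(o['position'],o['clock'],o['grip_width'])
f=delta((*loc(BLUE,0,-.030),.013),3.1)"
```

```text
[0.55680828 0.17955606 0.16330267] 27.25 0.27904055174387266
shift [-0.0003 -0.0023  0.1503] turn [ 0.03  0.02 -0.19]
```

>>> carry_out([
  {"xyz":[0,-0.002,0.045],"angular":[0,0,0]},
  {"xyz":[0,-0.002,0.09],"angular":[0,0,0]},
  {"xyz":[0,-0.002,0.12],"angular":[0,0,0]},
  {"xyz":[0,-0.002,0.138],"angular":[0,0,0]},
  {"xyz":[0,-0.002,0.146],"angular":[0,0,0]},
  {"xyz":[0,-0.002,0.15],"angular":[0,0,0]},
  {"xyz":[0,-0.002,0.15],"angular":[0,0,0]},
  {"xyz":[0,-0.002,0.15],"angular":[0,0,0]},
])

```text
clock: 28.05
position: [0.5572, 0.1831, 0.0147]
ee_rot: [1.0, 0.026, 0.001, -0.0]
ft_force: [0.3, -0.0, 0.2]
grip_width: 0.278
grasp_force: 24.6
```

>>> carry_out([
  {"xyz":[0,0,0],"angular":[0,0,0]},
  {"xyz":[0,0,0],"angular":[0,0,0]},
  {"xyz":[0,0,0],"angular":[0,0,0]},
  {"xyz":[0,0,-0.02],"angular":[0,0,0]},
  {"xyz":[0,0,-0.06],"angular":[0,0,0]},
  {"xyz":[0,0,-0.11],"angular":[0,0,0]},
  {"xyz":[0,0,-0.16],"angular":[0,0,0]},
  {"xyz":[0,0,-0.21],"angular":[0,0,0]},
  {"xyz":[0,0,-0.24],"angular":[0,0,0]},
], hand=0.42)

```text
clock: 28.95
position: [0.557, 0.1836, 0.2581]
ee_rot: [1.0, 0.027, 0.002, -0.001]
ft_force: [0.9, 1.1, -0.8]
grip_width: 0.424
grasp_force: 0.0
```

>>> carry_out([
  {"xyz":[-0.09,0.589,0],"angular":[0,0,0]},
  {"xyz":[-0.09,0.589,0],"angular":[0,0,0]},
  {"xyz":[-0.09,0.589,0],"angular":[0,0,0]},
  {"xyz":[-0.09,0.589,0],"angular":[0,0,0]},
  {"xyz":[-0.09,0.589,0],"angular":[0,0,0]},
  {"xyz":[-0.09,0.589,0],"angular":[0,0,0]},
  {"xyz":[-0.09,0.589,0],"angular":[0,0,0]},
  {"xyz":[-0.09,0.589,0],"angular":[0,0,0]},
  {"xyz":[-0.09,0.589,0],"angular":[0,0,0]},
  {"xyz":[-0.09,0.589,0],"angular":[0,0,0]},
  {"xyz":[-0.09,0.589,0],"angular":[0,0,0]},
  {"xyz":[-0.09,0.589,0],"angular":[0,0,0]},
], hand=0.6)

```text
clock: 30.15
position: [0.4968, -0.4124, 0.2538]
ee_rot: [1.0, 0.026, 0.0, 0.0]
ft_force: [0.6, -0.5, -0.5]
grip_width: 0.599
grasp_force: 0.0
```

```bash
python3 -c "
from plan import *
import pickle
c=camera('wrist');save(c,'w7.png');pickle.dump(c,open('w7.pkl','wb'))
o=get_obs();print(o['position'],o['clock'],o['grip_width'])
delta((.4983,-.4112,.064),3.1)
c=camera('top');save(c,'t7.png');a=cv2.imread('pics/t7.png');b=cv2.resize(a[155:265,160:405],None,fx=2.4,fy=2.4,interpolation=cv2.INTER_CUBIC)
w=cv2.imread('pics/w7.png')
w=w[:250,200:480]; out=np.zeros((b.shape[0]+w.shape[0],max(b.shape[1],w.shape[1]),3),np.uint8); out[:b.shape[0],:b.shape[1]]=b; out[b.shape[0]:,:w.shape[1]]=w; cv2.imwrite('pics/m7.png',out); print(out.shape,b.shape)
"
```

```text
[ 0.49296424 -0.42087489  0.25241918] 30.2 0.6036451739175608
shift [ 0.0063 -0.0101  0.1884] turn [ 0.2   0.17 -0.6 ]
(514, 588, 3) (264, 588, 3)
```

View pics/m7.png

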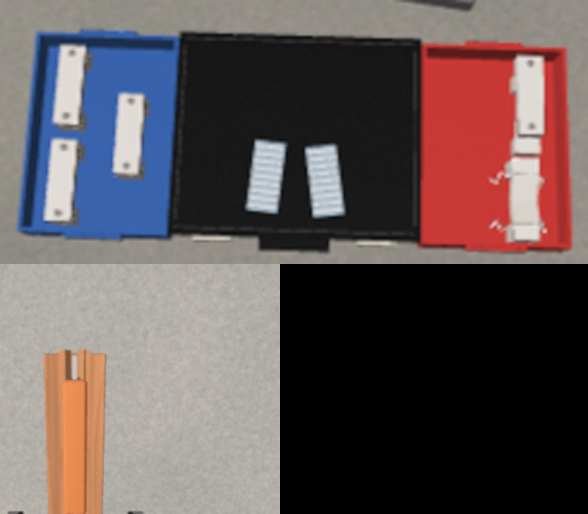

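All three sound brackets stand in the blue bin at (70,85), (130,135) and (62,180). Both failed parts are in the red bin at (528,95) and (523,200). The two rafts are still on the plate at (266,177) and (324,181). The handle sits under the gripper, and I'll let the arm settle.

>>> carry_out([
  {"xyz":[0,0,0],"angular":[0,0,0]},
  {"xyz":[0,0,0],"angular":[0,0,0]},
  {"xyz":[0,0,0],"angular":[0,0,0]},
  {"xyz":[0,0,0],"angular":[0,0,0]},
])

```text
clock: 30.65
position: [0.4981, -0.409, 0.2541]
ee_rot: [1.0, 0.027, 0.0, 0.0]
ft_force: [-0.2, 0.3, -0.5]
grip_width: 0.601
grasp_force: 0.0
```

```bash
python3 -c "
from plan import *
c=camera('wrist');a=cv2.cvtColor(c['img'],cv2.COLOR_RGB2BGR)
cv2.imwrite('pics/w8.png',cv2.resize(a[60:300,190:360],None,fx=2.4,fy=2.4,interpolation=cv2.INTER_CUBIC))
import pickle;pickle.dump(c,open('w8.pkl','wb'))
print(get_obs()['position']);f=delta((.4983,-.4112,.064),3.1)"
```

```text
[ 0.497976   -0.40919425  0.25399792]
shift [1.0e-04 2.0e-03 1.9e-01] turn [ 0.02 -0.02 -0.  ]
```

View pics/w8.png

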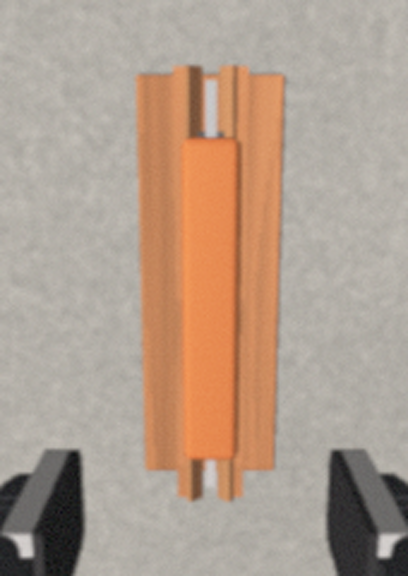

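The handle at (210,300) is centred in the slot rails at about x=210 and close to upright. I'll descend and grip it.

>>> carry_out([
  {"xyz":[0,0.002,0.045],"angular":[0,0,0]},
  {"xyz":[0,0.002,0.09],"angular":[0,0,0]},
  {"xyz":[0,0.002,0.13],"angular":[0,0,0]},
  {"xyz":[0,0.002,0.165],"angular":[0,0,0]},
  {"xyz":[0,0.002,0.182],"angular":[0,0,0]},
  {"xyz":[0,0.002,0.19],"angular":[0,0,0]},
  {"xyz":[0,0.002,0.19],"angular":[0,0,0]},
  {"xyz":[0,0.002,0.19],"angular":[0,0,0]},
])

```text
clock: 31.5
position: [0.4984, -0.4124, 0.065]
ee_rot: [1.0, 0.026, 0.001, 0.001]
ft_force: [-0.1, -0.6, 0.5]
grip_width: 0.6
grasp_force: 0.0
```

>>> carry_out([
  {"xyz":[0,0,0],"angular":[0,0,0]},
  {"xyz":[0,0,0],"angular":[0,0,0]},
  {"xyz":[0,0,0],"angular":[0,0,0]},
  {"xyz":[0,0,0],"angular":[0,0,0]},
  {"xyz":[0,0,0],"angular":[0,0,0]},
  {"xyz":[0,0,0],"angular":[0,0,0]},
], hand=0, grip_force=80)

```text
clock: 32.1
position: [0.4984, -0.4127, 0.0654]
ee_rot: [1.0, 0.026, 0.001, 0.001]
ft_force: [-1.5, 1.4, 6.4]
grip_width: 0.275
grasp_force: 79.4
```

```bash
python3 -c "
from plan import *
import pickle
c=pickle.load(open('w8.pkl','rb'))
f=lambda q:[((u+.5)/2.4-.5+190,(v+.5)/2.4-.5+60) for u,v in q]
quad(c,f([(183,140),(237,140),(236,458),(184,458)]),.1,'handle')
quad(c,f([(174,67),(248,67),(242,498),(179,498)]),.049,'rails')
quad(c,f([(137,74),(284,74),(275,469),(147,469)]),.010,'base')
o=get_obs();print(o['position'],o['clock'],o['grip_width'],o['ft_force'])
print(np.round(R.from_quat(o['ee_rot']).as_matrix(),3))"
```

```text
handle [ 0.499  -0.4117] L 146.0 W 23.9 yaw 3.3
rails [ 0.4927 -0.4128] L 227.1 W 35.5 yaw 3.3
base [ 0.4929 -0.4131] L 227.7 W 78.4 yaw 3.4
[ 0.49842849 -0.41272582  0.06537414] 32.1 0.27459045212338073 [-1.54795463  1.43487844  6.39837496]
[[ 0.999  0.053  0.002]
 [ 0.053 -0.999 -0.002]
 [ 0.002  0.002 -1.   ]]
```

>>> carry_out([
  {"xyz":[0,0,-0.01],"angular":[0,0,0]},
  {"xyz":[0,0,-0.02],"angular":[0,0,0]},
  {"xyz":[0,0,-0.04],"angular":[0,0,0]},
  {"xyz":[0,0,-0.07],"angular":[0,0,0]},
  {"xyz":[0,0,-0.1],"angular":[0,0,0]},
  {"xyz":[0,0,-0.13],"angular":[0,0,0]},
  {"xyz":[0,0,-0.16],"angular":[0,0,0]},
  {"xyz":[0,0,-0.18],"angular":[0,0,0]},
  {"xyz":[0,0,-0.185],"angular":[0,0,0]},
  {"xyz":[0,0,-0.185],"angular":[0,0,0]},
  {"xyz":[0,0,-0.185],"angular":[0,0,0]},
  {"xyz":[0,0,-0.185],"angular":[0,0,0]},
])

```text
clock: 33.3
position: [0.4972, -0.4116, 0.2471]
ee_rot: [1.0, 0.026, -0.001, -0.001]
ft_force: [-0.3, 0.0, -1.7]
grip_width: 0.279
grasp_force: 78.8
```

```bash
python3 -c "
from plan import *
import pickle
c=camera('wrist');save(c,'w9.png')
o=get_obs();print(o['position'],o['clock'],o['grip_width'],o['ft_force'],o['torque'])
p=loc(PC+[.001,0],0,.119);print(p)
f=delta((*p,.25),3.1);f=delta((*p,.125),3.1,frm=f);q=loc(PC+[.001,0],0,-.145);delta((*q,.125),3.1,frm=f)"
```

```text
[ 0.49721923 -0.411739    0.24726762] 33.35 0.2783133737827791 [-0.06402694  0.94378111 -2.52718234] [ 0.04527424 -0.01827571  0.07725388]
[0.56026462 0.12782586]
shift [ 0.0914 -0.5355 -0.0022] turn [-0.08  0.09 -0.08]
shift [ 0.    -0.     0.125] turn [0. 0. 0.]
shift [0.    0.264 0.   ] turn [0. 0. 0.]
```

View pics/w9.png

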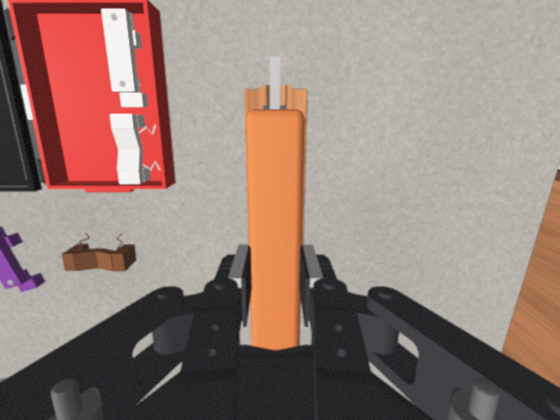

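The scraper is held square, with the handle at (275,220) and the blade tip at (276,60). Next I'll carry it to the blue end.

>>> carry_out([
  {"xyz":[0.003,-0.02,0],"angular":[0,0,0]},
  {"xyz":[0.01,-0.06,0],"angular":[0,0,0]},
  {"xyz":[0.017,-0.1,0],"angular":[0,0,0]},
  {"xyz":[0.024,-0.14,0],"angular":[0,0,0]},
  {"xyz":[0.031,-0.18,0],"angular":[0,0,0]},
  {"xyz":[0.038,-0.22,0],"angular":[0,0,0]},
  {"xyz":[0.045,-0.26,0],"angular":[0,0,0]},
  {"xyz":[0.052,-0.3,0],"angular":[0,0,0]},
  {"xyz":[0.059,-0.34,0],"angular":[0,0,0]},
  {"xyz":[0.066,-0.38,0],"angular":[0,0,0]},
  {"xyz":[0.073,-0.42,0],"angular":[0,0,0]},
  {"xyz":[0.078,-0.45,0],"angular":[0,0,0]},
])

```text
clock: 34.55
position: [0.5514, 0.0444, 0.2482]
ee_rot: [1.0, 0.027, -0.0, -0.0]
ft_force: [1.1, -0.6, -2.2]
grip_width: 0.276
grasp_force: 78.9
```

>>> carry_out([
  {"xyz":[0.005,-0.03,0],"angular":[0,0,0]},
  {"xyz":[0.01,-0.06,0],"angular":[0,0,0]},
  {"xyz":[0.012,-0.075,0],"angular":[0,0,0]},
  {"xyz":[0.014,-0.085,0],"angular":[0,0,0]},
  {"xyz":[0.014,-0.085,0],"angular":[0,0,0]},
  {"xyz":[0.014,-0.085,0],"angular":[0,0,0]},
  {"xyz":[0.014,-0.085,0],"angular":[0,0,0]},
  {"xyz":[0.014,-0.085,0],"angular":[0,0,0]},
])

```text
clock: 35.35
position: [0.5615, 0.1259, 0.2486]
ee_rot: [1.0, 0.026, 0.0, 0.0]
ft_force: [0.4, -0.3, -1.4]
grip_width: 0.281
grasp_force: 78.9
```

```bash
python3 -c "
from plan import *
for i in range(3): camera('wrist');o=get_obs();print(o['position'],o['ft_force'],o['torque'])
p=loc(PC+[.001,0],0,.119)
delta((*p,.12),3.1)"
```

```text
[0.5614363  0.12615579 0.2486084 ] [ 0.21939514  0.41997997 -1.0600408 ] [ 0.0227204   0.04334075 -0.05685093]
[0.56141531 0.12637949 0.24865302] [ 0.59297229 -0.87815919 -1.4142453 ] [-0.01068364  0.00106675  0.00164971]
[0.56138996 0.12656145 0.24865068] [ 0.32479246 -0.36467387 -2.70048904] [ 0.02117392 -0.00483166  0.01023905]
shift [-0.0011 -0.0014  0.1287] turn [ 0.01 -0.01 -0.12]
```

>>> carry_out([
  {"xyz":[-0.001,-0.002,0.03],"angular":[0,0,0]},
  {"xyz":[-0.001,-0.002,0.065],"angular":[0,0,0]},
  {"xyz":[-0.001,-0.002,0.095],"angular":[0,0,0]},
  {"xyz":[-0.001,-0.002,0.115],"angular":[0,0,0]},
  {"xyz":[-0.001,-0.002,0.126],"angular":[0,0,0]},
  {"xyz":[-0.001,-0.002,0.132],"angular":[0,0,0]},
  {"xyz":[-0.001,-0.002,0.132],"angular":[0,0,0]},
  {"xyz":[-0.001,-0.002,0.132],"angular":[0,0,0]},
  {"xyz":[-0.001,-0.002,0.132],"angular":[0,0,0]},
])

```text
clock: 36.4
position: [0.5609, 0.1292, 0.1177]
ee_rot: [1.0, 0.026, 0.001, -0.0]
ft_force: [0.3, -0.3, -2.6]
grip_width: 0.277
grasp_force: 78.9
```

>>> carry_out([
  {"xyz":[0,0,0.002],"angular":[0,0,0]},
  {"xyz":[0,0,0.003],"angular":[0,0,0]},
  {"xyz":[0,0,0.003],"angular":[0,0,0]},
  {"xyz":[0,0,0.003],"angular":[0,0,0]},
])

```text
clock: 36.8
position: [0.5602, 0.129, 0.1136]
ee_rot: [1.0, 0.026, -0.0, 0.0]
ft_force: [0.6, -1.0, -1.6]
grip_width: 0.276
grasp_force: 78.9
```

>>> carry_out([
  {"xyz":[0,0,0.001],"angular":[0,0,0]},
  {"xyz":[0,0,0.002],"angular":[0,0,0]},
  {"xyz":[0,0,0.002],"angular":[0,0,0]},
  {"xyz":[0,0,0.002],"angular":[0,0,0]},
])

```text
clock: 37.2
position: [0.5602, 0.129, 0.1116]
ee_rot: [1.0, 0.026, -0.0, 0.0]
ft_force: [0.2, -0.8, -1.6]
grip_width: 0.275
grasp_force: 79.0
```

```bash
python3 -c "
from plan import *
for i in range(4): camera('wrist');o=get_obs();print(o['position'],o['ft_force'],o['torque'])
delta((*loc(PC+[.001,0],0,.119),.12),3.1)"
```

```text
[0.56022921 0.12902438 0.11157337] [-0.00103489  0.419323   -0.83640966] [0.05621305 0.03430166 0.02757535]
[0.56020531 0.1290208  0.11159268] [ 0.63363994  0.73291411 -2.53429763] [ 0.0234463  -0.03436887  0.06188529]
[0.56022624 0.12906024 0.11160437] [ 0.11352459  0.20973415 -1.94314435] [ 0.03535313 -0.00670758 -0.00552273]
[0.56022383 0.12903722 0.11161846] [-0.49691859 -0.16596235 -1.93622035] [0.07636806 0.03698832 0.00889813]
shift [-0.      0.0012 -0.0084] turn [ 0.01 -0.   -0.07]
```

>>> carry_out([
  {"xyz":[0,0,0.001],"angular":[0,0,0]},
  {"xyz":[0,0,0.002],"angular":[0,0,0]},
  {"xyz":[0,0,0.002],"angular":[0,0,0]},
  {"xyz":[0,0,0.002],"angular":[0,0,0]},
])

```text
clock: 37.8
position: [0.5603, 0.1291, 0.1098]
ee_rot: [1.0, 0.026, 0.0, 0.0]
ft_force: [-1.1, -1.0, 1.3]
grip_width: 0.275
grasp_force: 79.4
```

```bash
cat > ft.py <<'E'
from plan import *
F=[]
for i in range(5): camera('wrist');o=get_obs();F.append(o['ft_force'])
print(o['position'].round(4),np.mean(F,0).round(2),o['clock'],np.round(R.from_quat(o['ee_rot']).as_matrix()[:,2],4))
E
python3 ft.py
```

```text
[0.5603 0.1291 0.1097] [-1.24 -0.04  1.96] 38.05 [ 2.e-04  0.e+00 -1.e+00]
```

>>> carry_out([
  {"xyz":[0,0,0.001],"angular":[0,0,0]},
  {"xyz":[0,0,0.0018],"angular":[0,0,0]},
  {"xyz":[0,0,0.0018],"angular":[0,0,0]},
  {"xyz":[0,0,0.0018],"angular":[0,0,0]},
])

```text
clock: 38.45
position: [0.5603, 0.1291, 0.1079]
ee_rot: [1.0, 0.026, 0.0, 0.0]
ft_force: [-1.2, -0.2, 3.5]
grip_width: 0.275
grasp_force: 79.6
```

```bash
python3 ft.py; python3 -c "
from plan import *
o=get_obs();delta((*loc(PC+[.001,0],0,-.145),o['position'][2]),3.1)"
```

```text
[0.5603 0.1291 0.1079] [-1.14  0.14  3.44] 38.7 [ 2.e-04 -0.e+00 -1.e+00]
shift [2.000e-04 2.652e-01 0.000e+00] turn [ 0.   -0.01 -0.08]
```

>>> carry_out([
  {"xyz":[0,0.001,0],"angular":[0,0,0]},
  {"xyz":[0,0.004,0],"angular":[0,0,0]},
  {"xyz":[0,0.008,0],"angular":[0,0,0]},
  {"xyz":[0,0.013,0],"angular":[0,0,0]},
  {"xyz":[0,0.018,0],"angular":[0,0,0]},
  {"xyz":[0,0.023,0],"angular":[0,0,0]},
  {"xyz":[0,0.028,0],"angular":[0,0,0]},
  {"xyz":[0,0.033,0],"angular":[0,0,0]},
  {"xyz":[0,0.038,0],"angular":[0,0,0]},
  {"xyz":[0,0.043,0],"angular":[0,0,0]},
  {"xyz":[0,0.048,0],"angular":[0,0,0]},
  {"xyz":[0,0.053,0],"angular":[0,0,0]},
])

```text
clock: 39.9
position: [0.563, 0.0757, 0.1078]
ee_rot: [1.0, 0.026, -0.0, 0.0]
ft_force: [0.3, 3.4, 2.9]
grip_width: 0.274
grasp_force: 79.6
```

>>> carry_out([
  {"xyz":[0,0.005,0],"angular":[0,0,0]},
  {"xyz":[0,0.01,0],"angular":[0,0,0]},
  {"xyz":[0,0.015,0],"angular":[0,0,0]},
  {"xyz":[0,0.02,0],"angular":[0,0,0]},
  {"xyz":[0,0.025,0],"angular":[0,0,0]},
  {"xyz":[0,0.03,0],"angular":[0,0,0]},
  {"xyz":[0,0.035,0],"angular":[0,0,0]},
  {"xyz":[0,0.04,0],"angular":[0,0,0]},
  {"xyz":[0,0.045,0],"angular":[0,0,0]},
  {"xyz":[0,0.05,0],"angular":[0,0,0]},
  {"xyz":[0,0.055,0],"angular":[0,0,0]},
  {"xyz":[0,0.06,0],"angular":[0,0,0]},
])

```text
clock: 41.1
position: [0.5662, 0.0158, 0.1078]
ee_rot: [1.0, 0.026, -0.0, 0.0]
ft_force: [0.1, 3.0, 3.7]
grip_width: 0.276
grasp_force: 79.6
```

>>> carry_out([
  {"xyz":[0,0.005,0],"angular":[0,0,0]},
  {"xyz":[0,0.01,0],"angular":[0,0,0]},
  {"xyz":[0,0.015,0],"angular":[0,0,0]},
  {"xyz":[0,0.02,0],"angular":[0,0,0]},
  {"xyz":[0,0.025,0],"angular":[0,0,0]},
  {"xyz":[0,0.03,0],"angular":[0,0,0]},
  {"xyz":[0,0.035,0],"angular":[0,0,0]},
  {"xyz":[0,0.04,0],"angular":[0,0,0]},
  {"xyz":[0,0.045,0],"angular":[0,0,0]},
  {"xyz":[0,0.05,0],"angular":[0,0,0]},
  {"xyz":[0,0.055,0],"angular":[0,0,0]},
  {"xyz":[0,0.06,0],"angular":[0,0,0]},
])

```text
clock: 42.3
position: [0.5694, -0.0441, 0.1078]
ee_rot: [1.0, 0.026, 0.0, 0.0]
ft_force: [-0.4, 1.9, 4.6]
grip_width: 0.271
grasp_force: 79.5
```

>>> carry_out([
  {"xyz":[0,0.005,0],"angular":[0,0,0]},
  {"xyz":[0,0.01,0],"angular":[0,0,0]},
  {"xyz":[0,0.015,0],"angular":[0,0,0]},
  {"xyz":[0,0.02,0],"angular":[0,0,0]},
  {"xyz":[0,0.025,0],"angular":[0,0,0]},
  {"xyz":[0,0.03,0],"angular":[0,0,0]},
  {"xyz":[0,0.035,0],"angular":[0,0,0]},
  {"xyz":[0,0.04,0],"angular":[0,0,0]},
  {"xyz":[0,0.045,0],"angular":[0,0,0]},
  {"xyz":[0,0.05,0],"angular":[0,0,0]},
  {"xyz":[0,0.055,0],"angular":[0,0,0]},
  {"xyz":[0,0.06,0],"angular":[0,0,0]},
])

```text
clock: 43.5
position: [0.5725, -0.1041, 0.1078]
ee_rot: [1.0, 0.026, -0.0, 0.0]
ft_force: [-0.7, 3.8, 3.8]
grip_width: 0.278
grasp_force: 79.6
```

>>> carry_out([
  {"xyz":[0,0.005,0],"angular":[0,0,0]},
  {"xyz":[0,0.01,0],"angular":[0,0,0]},
  {"xyz":[0,0.015,0],"angular":[0,0,0]},
  {"xyz":[0,0.02,0],"angular":[0,0,0]},
  {"xyz":[0,0.025,0],"angular":[0,0,0]},
  {"xyz":[0,0.03,0],"angular":[0,0,0]},
  {"xyz":[0,0.034,0],"angular":[0,0,0]},
  {"xyz":[0,0.034,0],"angular":[0,0,0]},
  {"xyz":[0,0.034,0],"angular":[0,0,0]},
])

```text
clock: 44.4
position: [0.5743, -0.1376, 0.1077]
ee_rot: [1.0, 0.026, -0.0, 0.0]
ft_force: [0.2, 0.0, -2.9]
grip_width: 0.278
grasp_force: 79.0
```

```bash
python3 ft.py; python3 -c "
from plan import *
c=camera('scene');a=cv2.cvtColor(c['img'],cv2.COLOR_RGB2BGR);a=cv2.resize(a[150:280,150:400],None,fx=2.4,fy=2.4,interpolation=cv2.INTER_CUBIC)
t=camera('top');b=cv2.cvtColor(t['img'],cv2.COLOR_RGB2BGR);b=cv2.resize(b[155:265,160:410],None,fx=2.4,fy=2.4,interpolation=cv2.INTER_CUBIC)
cv2.imwrite('pics/m10.png',np.vstack([a,b]))
print(loc(PC,0,-.125),loc(PC,0,-.145))"
```

```text
[ 0.5743 -0.1373  0.1078] [-0.01  0.39 -1.96] 44.65 [-0. -0. -1.]
[ 0.57245985 -0.11581708] [ 0.57354143 -0.13578782]
```

View pics/m10.png

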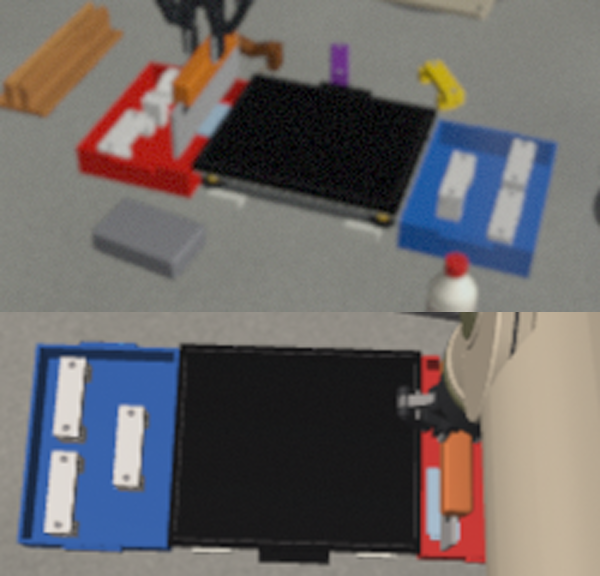

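The plate is clear. One raft shows in the red bin at (433,500), and I'll confirm both once the blade is out of the way. Next I'll lift and return the scraper.

>>> carry_out([
  {"xyz":[0,0,-0.02],"angular":[0,0,0]},
  {"xyz":[0,0,-0.05],"angular":[0,0,0]},
  {"xyz":[0,0,-0.09],"angular":[0,0,0]},
  {"xyz":[0,0,-0.12],"angular":[0,0,0]},
  {"xyz":[-0.005,0.02,-0.14],"angular":[0,0,0]},
  {"xyz":[-0.018,0.055,-0.14],"angular":[0,0,0]},
  {"xyz":[-0.032,0.095,-0.14],"angular":[0,0,0]},
  {"xyz":[-0.045,0.135,-0.14],"angular":[0,0,0]},
  {"xyz":[-0.058,0.175,-0.14],"angular":[0,0,0]},
  {"xyz":[-0.072,0.215,-0.14],"angular":[0,0,0]},
  {"xyz":[-0.083,0.248,-0.14],"angular":[0,0,0]},
  {"xyz":[-0.091,0.271,-0.14],"angular":[0,0,0]},
])

```text
clock: 45.95
position: [0.4961, -0.416, 0.2475]
ee_rot: [1.0, 0.025, -0.0, 0.0]
ft_force: [-1.4, -0.3, -2.9]
grip_width: 0.277
grasp_force: 79.0
```

>>> carry_out([
  {"xyz":[0,0,0],"angular":[0,0,0]},
  {"xyz":[0,0,0],"angular":[0,0,0]},
  {"xyz":[0,0,0],"angular":[0,0,0]},
  {"xyz":[0,0,0],"angular":[0,0,0]},
  {"xyz":[0,0,0],"angular":[0,0,0]},
  {"xyz":[0,0,0],"angular":[0,0,0]},
  {"xyz":[0,0,0],"angular":[0,0,0]},
  {"xyz":[0,0,0],"angular":[0,0,0]},
])

```text
clock: 46.75
position: [0.4978, -0.4129, 0.2479]
ee_rot: [1.0, 0.026, 0.0, 0.0]
ft_force: [0.4, -0.2, -3.0]
grip_width: 0.275
grasp_force: 79.0
```

```bash
python3 ft.py; python3 -c "
from plan import *
import pickle
delta((.4984,-.4127,.112),3.2)
c=camera('wrist');pickle.dump(c,open('w11.pkl','wb'))
t=camera('top');b=cv2.cvtColor(t['img'],cv2.COLOR_RGB2BGR);b=cv2.resize(b[155:265,160:410],None,fx=2.4,fy=2.4,interpolation=cv2.INTER_CUBIC)
a=cv2.cvtColor(c['img'],cv2.COLOR_RGB2BGR)[:300]; a=np.hstack([a,np.zeros((300,40,3),np.uint8)])
cv2.imwrite('pics/m11.png',np.vstack([a,b]))"
```

```text
[ 0.4977 -0.413   0.2478] [-0.1  -0.23 -2.43] 47.0 [ 0. -0. -1.]
shift [ 0.0007 -0.0003  0.1358] turn [ 0.   -0.   -0.18]
```

View pics/m11.png

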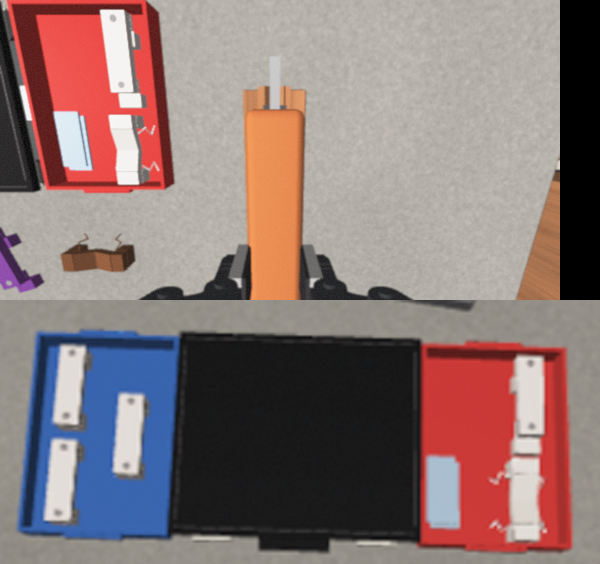

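Both rafts lie stacked in the red bin at (75,140), and the plate is clear. The blade is over the slot just as it was after pickup. I'll lower it.

>>> carry_out([
  {"xyz":[0.001,0,0.03],"angular":[0,0,0]},
  {"xyz":[0.001,0,0.065],"angular":[0,0,0]},
  {"xyz":[0.001,0,0.095],"angular":[0,0,0]},
  {"xyz":[0.001,0,0.12],"angular":[0,0,0]},
  {"xyz":[0.001,0,0.13],"angular":[0,0,0]},
  {"xyz":[0.001,0,0.135],"angular":[0,0,0]},
  {"xyz":[0.001,0,0.135],"angular":[0,0,0]},
  {"xyz":[0.001,0,0.135],"angular":[0,0,0]},
  {"xyz":[0.001,0,0.135],"angular":[0,0,0]},
])

```text
clock: 48.0
position: [0.4994, -0.4134, 0.1142]
ee_rot: [1.0, 0.026, 0.001, 0.001]
ft_force: [0.4, -0.4, -2.6]
grip_width: 0.279
grasp_force: 79.0
```

>>> carry_out([
  {"xyz":[0,0,0.003],"angular":[0,0,0]},
  {"xyz":[0,0,0.006],"angular":[0,0,0]},
  {"xyz":[0,0,0.009],"angular":[0,0,0]},
  {"xyz":[0,0,0.012],"angular":[0,0,0]},
  {"xyz":[0,0,0.015],"angular":[0,0,0]},
  {"xyz":[0,0,0.015],"angular":[0,0,0]},
])

```text
clock: 48.6
position: [0.4985, -0.4128, 0.0972]
ee_rot: [1.0, 0.026, -0.0, -0.0]
ft_force: [-0.2, -0.8, -2.5]
grip_width: 0.27
grasp_force: 79.0
```

Entering cleanly. There are about 31 mm left to the slot floor (TCP about 0.066).

>>> carry_out([
  {"xyz":[0,0,0.003],"angular":[0,0,0]},
  {"xyz":[0,0,0.006],"angular":[0,0,0]},
  {"xyz":[0,0,0.01],"angular":[0,0,0]},
  {"xyz":[0,0,0.014],"angular":[0,0,0]},
  {"xyz":[0,0,0.018],"angular":[0,0,0]},
  {"xyz":[0,0,0.021],"angular":[0,0,0]},
  {"xyz":[0,0,0.021],"angular":[0,0,0]},
  {"xyz":[0,0,0.021],"angular":[0,0,0]},
])

```text
clock: 49.4
position: [0.4988, -0.413, 0.0769]
ee_rot: [1.0, 0.026, 0.0, 0.0]
ft_force: [-0.3, -0.3, -2.5]
grip_width: 0.278
grasp_force: 79.0
```

>>> carry_out([
  {"xyz":[0,0,0.003],"angular":[0,0,0]},
  {"xyz":[0,0,0.006],"angular":[0,0,0]},
  {"xyz":[0,0,0.008],"angular":[0,0,0]},
  {"xyz":[0,0,0.009],"angular":[0,0,0]},
  {"xyz":[0,0,0.009],"angular":[0,0,0]},
  {"xyz":[0,0,0.009],"angular":[0,0,0]},
])

```text
clock: 50.0
position: [0.4988, -0.413, 0.0679]
ee_rot: [1.0, 0.026, 0.0, 0.0]
ft_force: [-0.4, -0.6, -1.6]
grip_width: 0.274
grasp_force: 79.0
```

```bash
python3 ft.py
```

```text
[ 0.4988 -0.413   0.0679] [ 0.51  0.02 -2.48] 50.25 [ 2.e-04 -2.e-04 -1.e+00]
```

>>> carry_out([
  {"xyz":[0,0,0.001],"angular":[0,0,0]},
  {"xyz":[0,0,0.002],"angular":[0,0,0]},
  {"xyz":[0,0,0.002],"angular":[0,0,0]},
  {"xyz":[0,0,0.002],"angular":[0,0,0]},
])

```text
clock: 50.65
position: [0.4987, -0.4129, 0.0658]
ee_rot: [1.0, 0.026, -0.0, -0.0]
ft_force: [-0.5, -0.4, -1.8]
grip_width: 0.277
grasp_force: 79.0
```

>>> carry_out([
  {"xyz":[0,0,0],"angular":[0,0,0]},
  {"xyz":[0,0,0],"angular":[0,0,0]},
  {"xyz":[0,0,0],"angular":[0,0,0]},
  {"xyz":[0,0,0],"angular":[0,0,0]},
  {"xyz":[0,0,-0.02],"angular":[0,0,0]},
  {"xyz":[0,0,-0.06],"angular":[0,0,0]},
  {"xyz":[0,0,-0.1],"angular":[0,0,0]},
  {"xyz":[0,0,-0.14],"angular":[0,0,0]},
  {"xyz":[0,0,-0.18],"angular":[0,0,0]},
  {"xyz":[0,0,-0.18],"angular":[0,0,0]},
], hand=0.6)

```text
clock: 51.65
position: [0.5009, -0.4141, 0.2526]
ee_rot: [1.0, 0.026, 0.004, 0.003]
ft_force: [0.4, 0.4, 0.3]
grip_width: 0.6
grasp_force: 0.0
```

```bash
python3 ft.py; python3 -c "
from plan import *
t=camera('top');b=cv2.cvtColor(t['img'],cv2.COLOR_RGB2BGR)
a=cv2.cvtColor(camera('wrist')['img'],cv2.COLOR_RGB2BGR)[40:300]
s=cv2.cvtColor(camera('scene')['img'],cv2.COLOR_RGB2BGR)[120:310]
s2=cv2.resize(b[90:320],(560,230))[:150]
cv2.imwrite('pics/m12.png',np.vstack([a,s,s2])[:600])"
```

```text
[ 0.4982 -0.4126  0.2443] [-0.22  0.28 -0.49] 51.9 [-0.0019  0.0014 -1.    ]
```

View pics/m12.png

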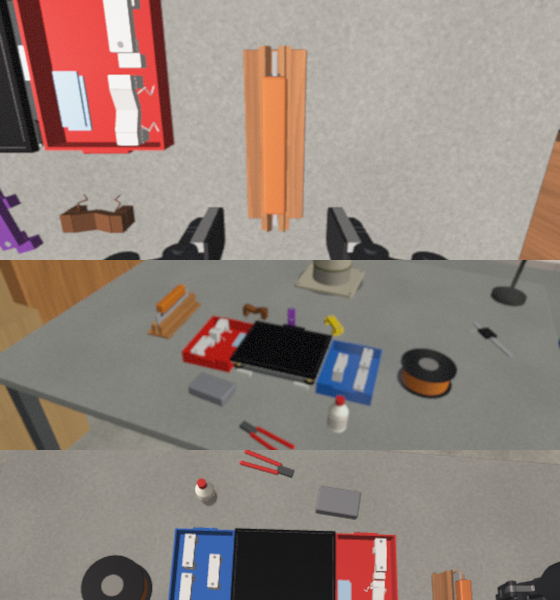

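The scraper stands in its slot at (274,145), the plate is clear, and the spool, bottle and case haven't moved. Handing in.

```bash
python3 -c "
from workcell import *
print(hand_in())"
```

```text
the job is handed in; nothing more can be done
None
```

The job is handed in: three sound brackets stand in the blue bin, the two failed brackets and both rafts are in the red bin after one sweep at about 5 to 7 N, the scraper is back in its slot, and the spool, bottle and case were not moved.

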